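# Close two apple moulds with their own upper halves

## Robot

A 6-joint arm with a two-finger parallel gripper is mounted at the origin on the work surface. World frame = base frame: x ahead of the robot, y to its left, z up, the work surface at z = 0. Lengths are in mm, angles in rad, forces in N, time in s.
With the tool pointing down it reaches from about 325 to 875 mm from the base axis. Payload 4.4 kg.
Tool frame: the origin (TCP) lies between the finger pads; the fingertips stand env.nose_length ahead of it and the grasp point (between the pads) lies 8 mm behind it (env.nose_length is the distance from the TCP to the fingertips, in mm); z points along the fingers, y is the line along which they close (so a half turn about z gives the same grasp; the last joint's range is limited). The gripper opens to 85 mm and grips with 20 to 120 N. Pads are 22 mm wide; open, the fingers measure 114 mm over their backs; the gripper's body (76 mm by 85 mm) begins 54 mm behind the grasp point. The pads swing forward as they close: fully open they stand 13 mm farther back than shut.
Start: joints at [1.089, 0.207, 1.542, -0, 1.393, -0.15], TCP at [187.313, 543.637, 242.282] pointing down, gripper open.
Joint ranges: [-2.73, 2.73], [-0.86, 2.22], [0.23, 2.46], [-1.11, 4.25], [0.08, 2.63], [-2.82, 2.82]. Speed limits (rad/s): [2.79, 2.79, 3.14, 3.14, 3.14, 3.14].

## Interface

Orientations are given as [roll, pitch, yaw] about the fixed x, y, z axes, in that order (R = Rz(yaw) Ry(pitch) Rx(roll)).
In Python, from rig import env gives the robot as it stands.
- The arm moves only by the tool send_rows, never from a script. Its argument "series" is text: rows parted by semicolons, each of 7 numbers parted by spaces: the shift along the world's x, y, z in cm, then the turn, a rotation vector about the world's x, y, z in rad, then the finger opening in cm, from 0 to 8.54. In form: dx dy dz wx wy wz fingers; .... A call has 1 to 5 rows; each row is the pose to reach, as a shift and turn from the pose commanded when the call began; what a row does not reach only later rows make up. A row lasts 1/12 s, in which the tool goes at most 41.7 mm and 7.16 degrees, less where a joint would pass 70% of its speed; a pose out of reach is approached as far as the arm can. A call with a gripper value outside its range is refused whole. The fingers move at their own pace and stop on an object; "grip_force" is the grip in N (left out, the last holds). Time passes only in rows, so rows that repeat a pose let the fingers close. It gives the time, the measured TCP pose, the force, the opening and the grip force at its end, in the units of the state.
- env.observe(): the state, without advancing time (a new reading comes with each control period).
- env.capture(name): name is "side" or "top" or "wrist"; returns a dict with "pixels" (400x640x3 uint8, red, green, blue), "range_z" (400x640 float32, mm along the optical axis (not along the pixel's ray), 0 where there is no reading), "intrinsics" (3x3 intrinsics, pixels), "dist" ([k1, k2, p1, p2, k3] as OpenCV has them; the pictures are not rectified), "position" and "rotation" of the camera in the world; the wrist camera has in their place "mount" (4x4, takes a point from camera to tool coordinates, whose origin is the TCP and whose axes are the flange's). Camera axes: x right, y down, z forward; pixel columns grow to the right and rows downward; lengths in mm; the calibration is good to about 2 mm. A picture is of the moment at which its call begins: read the wrist's pose just before it.
- env.sign_off(): hands the job in; it is judged then, once.
The state is a dict: "clock": time; "q": joint angles; "qd": joint speeds; "tau": joint torques, N m; "tcp_pos": TCP position; "tcp_rot": TCP orientation; "force": force on the tool from outside, world axes, zero at the start; "torque": the same for the moment, N m; "finger_gap": opening from 0.0 (shut) to 1.0 (fully open); "gripper_force": force on a finger pad.
Only numpy, scipy, OpenCV 4.12 (cv2) and the standard library are available. Lean on these libraries where they do the work, as an engineer would, in place of code of your own. Each camera call takes 0.05 s, during which the arm holds its last target. There are 200 camera calls.

## Task

Close both apple moulds: take the two upper halves from the sloping rack and put each on the lower half whose keys fit its notches (the keys may sit up to about a centimetre off centre, so feel for them), heel tongue hooked under the keeper bar, then rolled down gently, without forcing it, until it lies fully home and flush on the lower half. Let go of both and leave everything else on the table where it stands, the spare upper half included.

Things in the scene. Friction and masses are not known exactly. Their poses are not given: they have to be found in the camera images.
- cap_a: Aluminium upper mould half, about 0.4 kg. Origin: centre of the flange underside; z out of its back, x from heel to notched edge. Flange x -45..45, y -46..46, z 0..14 mm; notches cut through it from the +x edge back to x 27: one, 34 wide, at y 0. Starts back-up on the rack, tongue down against the ledge, tilted 35 degrees so that its z leans to the robot.
- cap_a_rib (a point): Point in the lifting rib on the back of cap_a, at its (0,0,50) mm. The rib is 50 long along x, 16 thick along y, its sides free from z 28 to its top at z 66; below it a low dome, 52 across, z 14..28.
- cap_a_heel (a point): Middle of the lower tip edge of the heel tongue of cap_a, at its (-67,0,0) mm. Tongue: x -67..-45, y -30..30, z 0..7.
- cap_b: Aluminium upper mould half, about 0.4 kg. Origin: centre of the flange underside; z out of its back, x from heel to notched edge. Flange x -45..45, y -46..46, z 0..14 mm; notches cut through it from the +x edge back to x 27: two, each 14 wide, at y -26 and 26. Starts back-up on the rack, tongue down against the ledge, tilted 35 degrees so that its z leans to the robot.
- cap_b_rib (a point): Point in the lifting rib on the back of cap_b, at its (0,0,50) mm. The rib is 50 long along x, 16 thick along y, its sides free from z 28 to its top at z 66; below it a low dome, 52 across, z 14..28.
- cap_b_heel (a point): Middle of the lower tip edge of the heel tongue of cap_b, at its (-67,0,0) mm. Tongue: x -67..-45, y -30..30, z 0..7.
- base_a: Aluminium lower mould half, fixed. Origin: centre of underside; z up, x away from the keeper. Parting face z 40 mm, x -78..48, y -52..52; 50 mm round cavity. Keys x 28.5..45, up to z 54, side edges rounded 2 mm: one, 32 wide, y 0, all shifted together in y by -12..+12, clamped, shift not reported: feel or see it. Closed, upper half origin at (0,shift,40), play 1.5 mm in x, 1 in y.
- base_a_keeper (a point): On the parting face of base_a at the foot of the keeper's backstop, at its (-68.5,0,40) mm. The keeper bar spans x -78.5..-58.5, y -38..38, z 54..62. The bar leaves 14 mm and the keys are 14 mm tall, so the upper half cannot go in level: heel first, notched edge raised (10 to 24 degrees fits), then rolled down about the heel.
- base_b: Aluminium lower mould half, fixed. Origin: centre of underside; z up, x away from the keeper. Parting face z 40 mm, x -78..48, y -52..52; 50 mm round cavity. Keys x 28.5..45, up to z 54, side edges rounded 2 mm: two, 12 wide, y -26 and 26, all shifted together in y by -12..+12, clamped, shift not reported: feel or see it. Closed, upper half origin at (0,shift,40), play 1.5 mm in x, 1 in y.
- base_b_keeper (a point): On the parting face of base_b at the foot of the keeper's backstop, at its (-68.5,0,40) mm. The keeper bar spans x -78.5..-58.5, y -38..38, z 54..62. The bar leaves 14 mm and the keys are 14 mm tall, so the upper half cannot go in level: heel first, notched edge raised (10 to 24 degrees fits), then rolled down about the heel.
- rack: Fixed plywood rack, 250 mm wide along y. Origin: centre of its underside. Its board slopes at 35 degrees (low edge at -x, towards the robot; high edge about 0.10 m up); a 9 mm ledge along the low edge at x -55, z 30 mm. The two upper halves lie side by side on it, origins 105 to 127 mm apart in y.
- spare: A third upper half of the same outer shape, lying flat on the table, with a single 22 mm notch off centre: it fits neither mould. Origin: centre of its underside.
- apple_1: White ornamental apple, 62 mm across, 52 mm tall; origin at its underside.
- apple_2: Red ornamental apple, 62 mm across, 52 mm tall; origin at its underside.
- paint_cup: Open orange cup, 72 mm across, 70 mm tall; origin at its underside.
- brush: Paint brush, 180 mm long, lying along its own x; origin at the centre of its underside.
- glue: Small white glue jar, 50 mm across, 60 mm tall; origin at its underside.
Not all that is in view belongs to the job. What is shaped like the base_b but red or yellow is not meant.

How it is judged:
By the outcome, as a careful person would: the job done as asked, in the order asked, and still so for the second after the job is handed in, with the robot touching nothing.
It also fails if it takes over 72 s, if anything falls off the work surface, if the arm or the gripper's body presses on something with over 40 N, if the wrist force passes 120 N, or if a joint passes its speed limit or range.

## Working session

There is one attempt and no reset: what is moved stays moved. The work goes in short steps, Python scripts to look and compute and a tool call to move; the robot and the scene stay as the last step left them, time stands still between calls to the robot, and variables do not carry over. Pictures are saved under pics/ and viewed, at most 10 in all, crops included, and the job is handed in when it is done.

Besides the shell and the picture viewer there is one more tool, called after "Emit:" in YAML: its name, and indented under it one key for each argument. send_rows: Moves the arm, as the interface text tells. Its arguments: {"type":"object","properties":{"series":{"type":"string"},"grip_force":{"type":"number"}},"required":["series"]}

```bash
ls; mkdir -p pics; python3 - <<'E'
from rig import env
import cv2,numpy as np,pickle
print(env.observe(), env.nose_length)
d={n:env.capture(n) for n in("side","top")}
pickle.dump(d,open('c0.pkl','wb'))
for n in d:
    cv2.imwrite(f'pics/{n}0.png',d[n]['pixels'][:,:,::-1]); print(n,d[n]['position'],d[n]['rotation'],d[n]['intrinsics'],d[n]['dist'],(d[n]['range_z']>0).mean())
E
```

```text
pics
{'clock': 0.0, 'q': array([ 1.08848783e+00,  2.07423203e-01,  1.54300446e+00,  1.73561107e-07,
        1.39350902e+00, -1.50571024e-01]), 'qd': array([ 0.0016588 , -0.00099268, -0.00114921,  0.00261444,  0.00076874,
       -0.00073054]), 'tau': array([ 2.79721298e-04, -3.83049309e+01, -2.91595852e+01, -9.13048120e-05,
        1.06759951e-02, -2.05372743e-05]), 'tcp_pos': array([186.9635692 , 542.95420194, 241.09997611]), 'tcp_rot': array([-3.13927516e+00, -3.51780394e-04,  2.80985474e+00]), 'force': array([-0.61094808,  0.15079178,  1.02439477]), 'torque': array([-0.02224407,  0.00201247,  0.00706412]), 'gripper_force': 0.0, 'finger_gap': 1.0017170813661742} 11.0
side [ 177.83461509 -788.29517007 1291.31111523] [-2.43338167  0.00624451 -0.34236287] [[501.45073536   0.         332.44888543]
 [  0.         501.45073536 200.01257049]
 [  0.           0.           1.        ]] [0.03395482 0.         0.         0.         0.        ] 0.9958515625
top [ 277.17775989  144.45753841 1284.54612944] [-2.93260018  0.00473155 -1.60260489] [[427.40652949   0.         317.23795701]
 [  0.         427.40652949 202.33751769]
 [  0.           0.           1.        ]] [-0.06774857  0.          0.          0.          0.        ] 0.99586328125
```

View pics/side0.png

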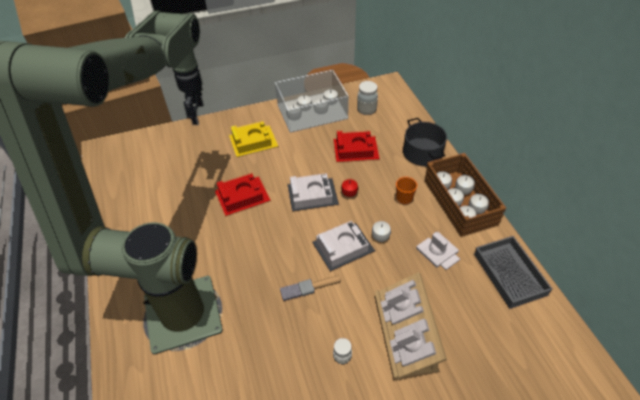

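View pics/top0.png

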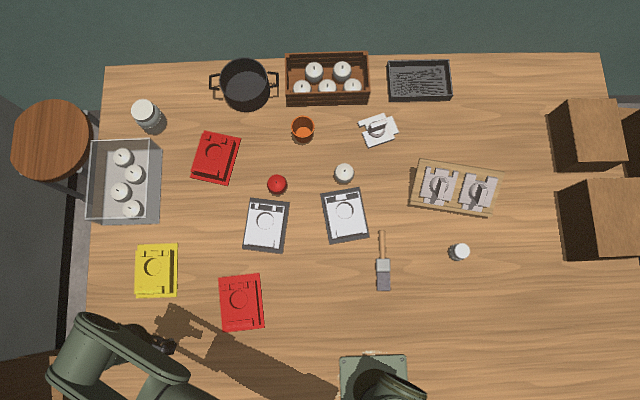

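The side view shows the rack at about (410,325), the two grey bases at (312,190) and (342,243), and the spare at (438,250). In the top view the rack is at (455,188), the bases at (266,225) and (345,215) with keepers away from the robot, and the spare at (377,130).

```bash
cat > h.py <<'E'
import numpy as np,cv2
from scipy.spatial.transform import Rotation as R
from rig import env
def campose(c,st=None):
    if 'mount' in c:
        T=np.eye(4);T[:3,:3]=R.from_euler('xyz',st['tcp_rot']).as_matrix();T[:3,3]=st['tcp_pos'];T=T@np.array(c['mount']);return T[:3,:3],T[:3,3]
    return R.from_euler('xyz',c['rotation']).as_matrix(),np.array(c['position'])
def rays(c,uv):
    return np.c_[cv2.undistortPoints(np.array(uv,float).reshape(-1,1,2),c['intrinsics'],c['dist']).reshape(-1,2),np.ones(len(uv))]
def plane(c,uv,z,st=None):
    r,p=campose(c,st);d=rays(c,uv)@r.T
    return p+d*((z-p[2])/d[:,2])[:,None]
def cloud(c,st=None):
    r,p=campose(c,st);v,u=np.mgrid[:400,:640]
    d=rays(c,np.c_[u.ravel(),v.ravel()])*c['range_z'].reshape(-1,1)
    return (d@r.T+p).reshape(400,640,3)
E
python3 - <<'E'
from h import *
import pickle
d=pickle.load(open('c0.pkl','rb'))
c=d['top'];P=cloud(c)
ps=c['pixels'].astype(int)
# objects by height & grey
for name,(x0,y0,x1,y1) in dict(L=(235,190,298,260),Rr=(312,178,378,250)).items():
    Q=P[y0:y1,x0:x1];m=(Q[...,2]>30).astype(np.uint8)
    n,l,s,cc=cv2.connectedComponentsWithStats(m);i=1+s[1:,4].argmax()
    for lo,hi in((30,47),(47,80)):
        mm=(l==i)&(Q[...,2]>lo)&(Q[...,2]<hi);pts=Q[mm];r=cv2.minAreaRect(pts[:,:2].astype(np.float32));print(name,lo,mm.sum(),np.median(pts[:,2]),r)
    mm=(l==i);r=cv2.minAreaRect(Q[mm][:,:2].astype(np.float32));print(r)
Q=P[150:225,400:510];m=Q[...,2]>15;r=cv2.minAreaRect(Q[m][:,:2].astype(np.float32));print('rack',r,Q[m][:,2].max())
print('table z',np.median(P[300:330,450:500,2]))
print(d['top']['position'])
im=np.hstack([cv2.resize(c['pixels'][175:265,235:385],None,fx=5,fy=5,interpolation=cv2.INTER_CUBIC)]);cv2.imwrite('pics/b.png',im[:,:,::-1])
im=cv2.resize(c['pixels'][100:225,345:510],None,fx=4.5,fy=4.5,interpolation=cv2.INTER_CUBIC);cv2.imwrite('pics/r.png',im[:,:,::-1])
E
```

```text
L 30 1046 41.097809488383064 ((478.1152648925781, 301.2484436035156), (105.35856628417969, 127.46257781982422), 80.9501953125)
L 47 264 61.7106020376566 ((476.02032470703125, 300.1011657714844), (97.08280181884766, 127.04566192626953), 77.69061279296875)
((401.9208984375, 271.9859924316406), (324.0752868652344, 149.240234375), 20.905981063842773)
Rr 30 1009 41.251181931388146 ((501.80902099609375, 59.719947814941406), (127.9845962524414, 104.18266296386719), 8.385015487670898)
Rr 47 283 61.4442072178465 ((499.8748474121094, 56.622955322265625), (125.38058471679688, 101.6270751953125), 11.676389694213867)
((422.47283935546875, 67.21165466308594), (126.72132110595703, 303.72998046875), 84.64944458007812)
rack ((501.7821044921875, -103.629150390625), (236.77615356445312, 626.0298461914062), 21.43844223022461) 1284.5461294378338
table z 1.4407793551984014
[ 277.17775989  144.45753841 1284.54612944]
```

View pics/b.png

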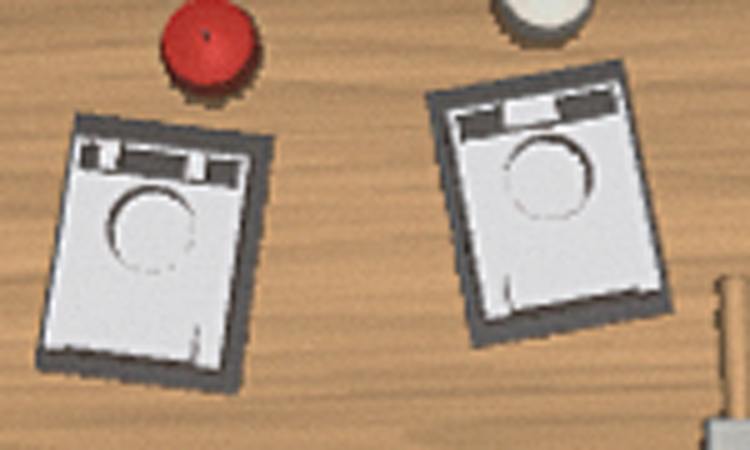

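View pics/r.png

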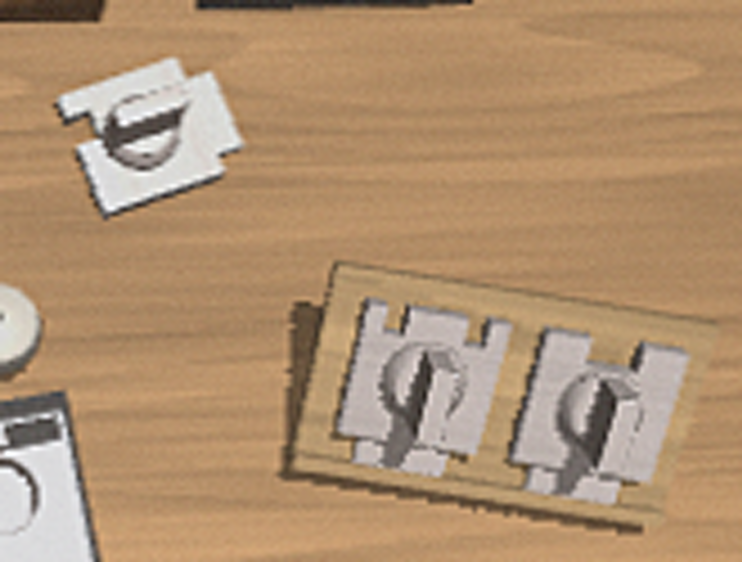

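Base_b (two keys, image left) sits at y≈300 and base_a (one wide key) at y≈58, with keys on the far side. On the rack, cap_b (two notches) is on the left and cap_a on the right; both tongues point to the robot.

```bash
python3 - <<'E'
from h import *
import pickle
st=env.observe();c=env.capture('wrist');np.set_printoptions(precision=3,suppress=True)
print(c['mount'],c['intrinsics'],c['dist'],(c['range_z']>0).mean(), st['tcp_rot'])
d=pickle.load(open('c0.pkl','rb'))['top']
P=cloud(d)
# rib tops on rack and fit of board plane
uv=lambda x,y:(345+x/4.5,100+y/4.5)
for n,p in dict(bTongueL=(355,462),bTongueR=(440,474),bFlangeTL=(368,300),bFlangeTR=(510,322),aTL=(545,330),aTR=(690,350),aTongL=(525,492),aTongR=(615,502),rackTL=(335,262),rackBR=(655,525),ribA=(630,420),ribB=(437,395)).items():
    u,v=uv(*p);print(n,P[int(v),int(u)])
E
```

```text
[[  -0.      -0.947   -0.322   83.395]
 [   1.       0.      -0.001    0.476]
 [   0.001   -0.322    0.947 -131.849]
 [   0.       0.       0.       1.   ]] [[291.114   0.    322.123]
 [  0.    291.114 192.697]
 [  0.      0.      1.   ]] [0.012 0.    0.    0.    0.   ] 0.995984375 [-3.139 -0.     2.81 ]
bTongueL [ 531.943 -173.837   39.589]
bTongueR [ 521.515 -231.16    36.578]
bFlangeTL [ 626.013 -176.502   98.767]
bFlangeTR [ 610.228 -271.357   91.375]
aTL [ 599.582 -289.14   105.64 ]
aTR [ 587.134 -385.68    96.989]
aTongL [ 507.201 -287.113   37.769]
aTongR [ 498.602 -346.212   40.444]
rackTL [ 650.146 -157.556  100.976]
rackBR [ 482.952 -372.939   37.932]
ribA [ 532.933 -327.184  132.087]
ribB [ 553.976 -207.213  132.016]
```

Emit:
send_rows:
  series: "4 -4 -0.8 0 0 0.1 8.5; 8 -8 -1.6 0 0 0.2 8.5; 12 -12 -2.4 0 0 0.33 8.5; 16 -16 -3.2 0 0 0.33 8.5; 18 -20 -4 0 0 0.33 8.5"

```text
clock: 0.57
tcp_pos: [327.7, 396.0, 212.7]
tcp_rot: [3.141, 0.001, 3.141]
force: [0.6, -0.1, -0.2]
finger_gap: 0.994
gripper_force: 0.0
```

Emit:
send_rows:
  series: "3 -4 0 0 0 0 8.5; 6 -8 0 0 0 0 8.5; 9 -12 0 0 0 0 8.5; 11.3 -16.3 0 0 0 0 8.5; 11.3 -16.3 0 0 0 0 8.5"

```text
clock: 0.98
tcp_pos: [440.6, 231.3, 212.8]
tcp_rot: [-3.141, 0.0, 3.138]
force: [-0.1, -0.4, 0.0]
finger_gap: 0.997
gripper_force: 0.0
```

Emit:
send_rows:
  series: "2 -2.5 -0.7 0 0 0 8.5; 4 -5 -1.3 0 0 0 8.5; 4 -5 -1.3 0 0 0 8.5"

```text
clock: 1.23
tcp_pos: [481.8, 179.6, 198.8]
tcp_rot: [-3.139, 0.0, 3.134]
force: [-0.5, 0.3, -0.3]
finger_gap: 1.003
gripper_force: 0.0
```

```bash
python3 - <<'E'
from h import *
import pickle
st=env.observe();c=env.capture('wrist');pickle.dump((st,c),open('c1.pkl','wb'))
print(st['tcp_pos'],st['tcp_rot'],st['q'])
cv2.imwrite('pics/w1.png',c['pixels'][:,:,::-1])
E
```

```text
[481.76393137 179.58306219 198.76676159] [-3.13897394e+00  4.27283565e-05  3.13417458e+00] [ 0.18990471  0.1192314   1.73641818 -0.00268408  1.28641553 -1.37271982]
```

View pics/w1.png

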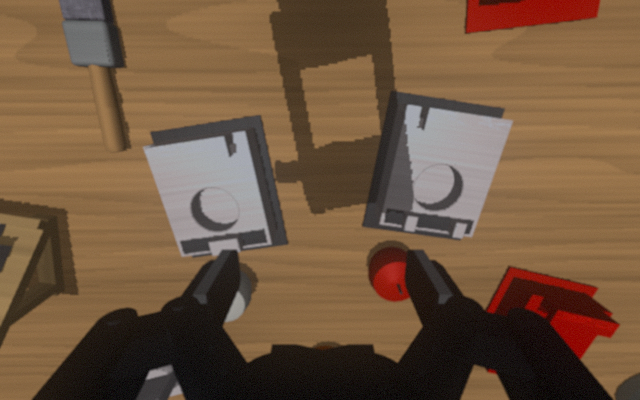

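The wrist view shows base_a at left (centre ~(213,190), key at ~(225,247)) and base_b at right (centre ~(437,175), keys ~(390,222) and (460,230)); keepers lie at the top, towards the robot.

```bash
python3 - <<'E'
from h import *
import pickle
st,c=pickle.load(open('c1.pkl','rb'));P=cloud(c,st)
print('table',np.median(P[320:330,60:75,2]))
for n,(u0,v0,u1,v1) in dict(a=(130,95,292,262),b=(350,75,520,245)).items():
    Q=P[v0:v1,u0:u1]
    hi=((Q[...,2]>50.5)&(Q[...,2]<70)).astype(np.uint8)
    k,l,s,_=cv2.connectedComponentsWithStats(hi)
    print(n)
    for i in range(1,k):
        if s[i,4]<25: continue
        q=Q[l==i];print(' hi',s[i],np.round(np.percentile(q[:,2],[5,50,95]),1),cv2.minAreaRect(q[:,:2].astype(np.float32)))
    f=((Q[...,2]>35)&(Q[...,2]<46));q=Q[f];print(' face',f.sum(),np.median(q[:,2]),cv2.minAreaRect(q[:,:2].astype(np.float32)))
E
python3 - <<'E'
import sys;sys.path.insert(0,'.')
from h import *
import pickle
st,c=pickle.load(open('c1.pkl','rb'));P=cloud(c,st)
im=np.zeros((320,640,3),np.uint8)
# orthographic 0.5px/mm.. 2 px/mm : x 400..570,y 0..360 -> height colored
o=np.zeros((360,720),np.uint8);col=np.zeros((360,720,3),np.uint8)
q=P.reshape(-1,3);m=(q[:,0]>400)&(q[:,0]<580)&(q[:,1]>0)&(q[:,1]<360)&(q[:,2]<75)&(q[:,2]>-5)
r=((580-q[m,0])*2).astype(int).clip(0,359);k=((360-q[m,1])*2).astype(int).clip(0,719)
o[r,k]=(q[m,2]*3+20).clip(0,255)
o=cv2.dilate(o,np.ones((3,3)))
cv2.imwrite('pics/o.png',cv2.applyColorMap(o,cv2.COLORMAP_JET))
E
```

```text
table 1.051798921721712
a
 hi [  14   40   87   34 1891] [58.3 62.3 63.5] ((449.6071472167969, 53.445457458496094), (20.249210357666016, 76.61445617675781), 8.42464542388916)
 hi [ 78 142  34  19 400] [51.6 54.2 55.2] ((552.3860473632812, 74.15921020507812), (17.425233840942383, 33.48885726928711), 8.120378494262695)
 face 7454 40.372126444879655 ((502.3653259277344, 61.34339141845703), (126.95575714111328, 106.03633117675781), 8.428781509399414)
b
 hi [  72   32   91   36 2018] [60.6 62.1 63.2] ((426.62384033203125, 310.93353271484375), (77.27304077148438, 19.959266662597656), 80.93632507324219)
 hi [ 53 139  16  17 188] [51.4 53.8 55.2] ((526.490234375, 271.27008056640625), (12.050146102905273, 16.590747833251953), 80.14677429199219)
 hi [101 146  16  17 191] [51.3 53.9 55.2] ((534.2583618164062, 322.0250244140625), (12.290922164916992, 16.73961067199707), 82.134765625)
 face 8173 40.120615577495755 ((479.17608642578125, 302.56890869140625), (104.60662841796875, 126.2774887084961), 80.87744140625)
```

View pics/o.png

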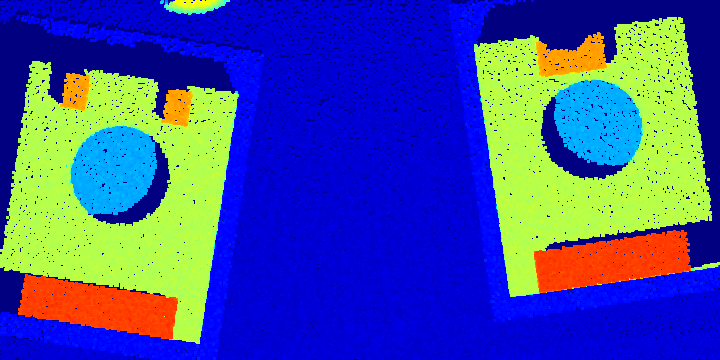

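Orthographic height map: keys and keepers are clear. Base_a: yaw +8.4°, key shift ≈ +5.4. Base_b: yaw −9.1°, shift ≈ +2.2. Now the rack.

Emit:
send_rows:
  series: "0 -4 1.2 0 0 -0.05 8.5; 0 -8 2.4 0 0 -0.1 8.5; 0 -12 3.6 0 0 -0.15 8.5; 0 -16 4.8 0 0 -0.15 8.5; 0 -20 6 0 0 -0.15 8.5"

```text
clock: 1.7
tcp_pos: [478.6, -15.8, 260.4]
tcp_rot: [3.141, -0.0, 2.992]
force: [1.2, -0.3, -0.0]
finger_gap: 0.997
gripper_force: 0.0
```

Emit:
send_rows:
  series: "-0.5 -4 0 -0.019 -0.119 0 8.5; -1 -8 0 -0.039 -0.237 0 8.5; -1.5 -12 0 -0.058 -0.356 0 8.5; -2 -16 0 -0.077 -0.475 0 8.5; -2.5 -20 0 -0.098 -0.603 0 8.5"

```text
clock: 2.12
tcp_pos: [456.2, -201.3, 260.1]
tcp_rot: [-3.139, 0.566, 2.994]
force: [1.5, 0.1, -0.6]
finger_gap: 0.991
gripper_force: 0.0
```

Emit:
send_rows:
  series: "0 -4 0 -0.007 -0.044 0 8.5; 0 -5.8 0 -0.007 -0.044 0 8.5; 0 -5.8 0 -0.007 -0.044 0 8.5"

```text
clock: 2.37
tcp_pos: [456.1, -261.6, 259.3]
tcp_rot: [-3.141, 0.605, 2.987]
force: [0.1, 0.2, 0.8]
finger_gap: 0.997
gripper_force: 0.0
```

```bash
python3 - <<'E'
from h import *
import pickle
st=env.observe();c=env.capture('wrist');pickle.dump((st,c),open('c2.pkl','wb'))
print(st['tcp_pos'],st['tcp_rot'],st['q'])
cv2.imwrite('pics/w2.png',c['pixels'][:,:,::-1])
P=cloud(c,st);q=P.reshape(-1,3)
# board frame along assumed yaw -9
y=np.radians(-9);X=np.array([np.cos(y),np.sin(y),0]);Y=np.array([-np.sin(y),np.cos(y),0])
t=np.radians(35);ex=X*np.cos(t)+np.array([0,0,np.sin(t)]);ez=-X*np.sin(t)+np.array([0,0,np.cos(t)])
h=(P-np.array([550,-265,0]))@ez
print(np.histogram(h[(abs((P-np.array([550,-265,80]))@Y)<130)&(abs((P-np.array([550,-265,80]))@ex)<80)],bins=np.arange(20,170,4)))
E
```

```text
[ 456.05076661 -261.55011652  259.34533945] [-3.14118787  0.6049969   2.98719661] [-0.92540312 -0.22482514  2.04836285  0.51839886  0.92615982 -2.5751475 ]
(array([1046,  305,   60,   32,  203, 4447, 3442, 2493, 3227, 5557,  718,
        367,  702,  395,   51,   54,   86,   46,   88,   63,   71,  410,
       1120,   30,    0,    0,    0,    0,    0,    0,    0,    0,    0,
          0,    0,    0,    0]), array([ 20,  24,  28,  32,  36,  40,  44,  48,  52,  56,  60,  64,  68,
        72,  76,  80,  84,  88,  92,  96, 100, 104, 108, 112, 116, 120,
       124, 128, 132, 136, 140, 144, 148, 152, 156, 160, 164, 168]))
```

View pics/w2.png

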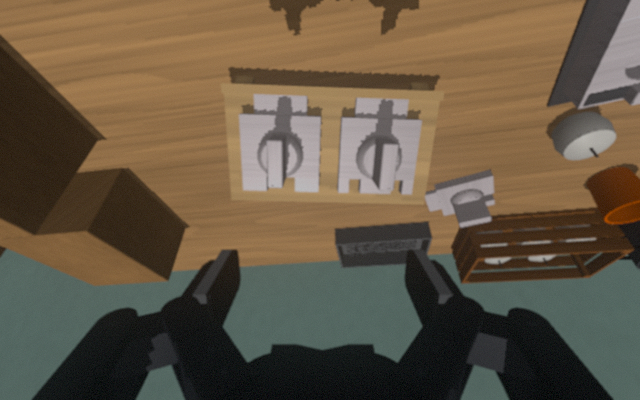

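The wrist view shows cap_a at left (rib ~(280,160)) with one notch and cap_b at right (rib ~(385,160)) with two notches, both tongues at the ledge (top).

```bash
cat > caps.py <<'E'
from h import *
import pickle
st,c=pickle.load(open('c2.pkl','rb'));P=cloud(c,st)
O=np.array([550,-265,0.]);t=np.radians(35)
yaw=np.radians(-9)
np.set_printoptions(precision=2,suppress=True)
for n,(u0,u1) in dict(a=(236,325),b=(334,425)).items():
    Q=P[90:198,u0:u1].reshape(-1,3);col=c['pixels'][90:198,u0:u1].reshape(-1,3).astype(int)
    grey=(col.max(1)-col.min(1)<30)
    y=yaw
    for it in range(3):
        X=np.array([np.cos(y),np.sin(y),0]);Y=np.array([-np.sin(y),np.cos(y),0])
        ex=X*np.cos(t)+np.array([0,0,np.sin(t)]);ez=-X*np.sin(t)+np.array([0,0,np.cos(t)])
        L=(Q-O)@np.c_[ex,Y,ez]
        fl=grey&(L[:,2]>54)&(L[:,2]<60)
        top=np.median(L[fl,2])
        rib=(L[:,2]>top+30)
        r=cv2.minAreaRect(L[fl][:,:2].astype(np.float32));
        a=(r[2]+45)%90-45; y+=np.radians(a)
    # flange plane fit
    A=np.c_[L[fl][:,:2],np.ones(fl.sum())];k=np.linalg.lstsq(A,L[fl][:,2],rcond=None)[0]
    rt=L[rib&(L[:,2]>top+48)]
    print(n,'yaw',np.degrees(y),'flange top',top,'tilt slopes deg',np.degrees(k[:2]),'rect',r,'rib top',np.median(rt[:,2]),cv2.minAreaRect(rt[:,:2].astype(np.float32)))
    # tongue extent
    tg=grey&(abs(L[:,2]-(top-7))<2.0); print('tongue',np.percentile(L[tg],[2,50,98],axis=0).tolist())
    f=L[fl];xr=np.percentile(f[:,0],[.5,99.5]);yr=np.percentile(f[:,1],[.5,99.5]);print('flange x',xr,'y',yr)
    cx=xr.mean();cy=yr.mean();o=O+np.c_[ex,Y,ez]@np.array([cx,cy,top-14]);rp=O+np.c_[ex,Y,ez]@np.array([cx,cy,top+36]);print('origin',o,'rib pt',rp)
    m=rt.mean(0);print('rib center world',O+np.c_[ex,Y,ez]@m)
E
python3 caps.py
```

```text
a yaw -11.01502227783203 flange top 57.684472325805686 tilt slopes deg [ 0.07 -0.16] rect ((57.83176040649414, -59.58385467529297), (92.3367919921875, 90.39933776855469), 89.97579193115234) rib top 109.57083962014659 ((33.488853454589844, -50.461524963378906), (29.725521087646484, 102.07540130615234), 70.26759338378906)
tongue [[-8.538984645923865, -88.06187474694222, 49.18353119834507], [1.753436678821486, -59.835193259735945, 50.7104941194052], [12.516152539423807, -30.40230568100968, 52.205391371240545]]
flange x [ 12.76 102.13] y [-105.12  -13.92]
origin [ 560.25 -327.62   68.73] rib pt [ 532.1  -322.16  109.69]
rib center world [ 514.26 -316.61  130.05]
b yaw -11.23060607910156 flange top 57.41085631982214 tilt slopes deg [-0.02 -0.05] rect ((57.861358642578125, 56.602657318115234), (92.14510345458984, 90.0747299194336), 89.94207763671875) rib top 109.32921608134882 ((27.364559173583984, 33.419769287109375), (123.35114288330078, 40.319828033447266), 37.297027587890625)
tongue [[-8.451477406258928, 22.153341008628914, 48.989890599589486], [2.4523560821397252, 55.8719228893879, 50.43966711807071], [79.75832415936283, 85.95903842342419, 52.02790145238122]]
flange x [ 12.92 102.22] y [ 10.78 101.97]
origin [ 582.76 -214.01   68.58] rib pt [ 554.63 -208.45  109.54]
rib center world [ 530.57 -208.86  134.42]
```

Emit:
send_rows:
  series: "1.8 2.1 -2.8 0 -0.006 -0.041 5; 3.6 4.2 -5.6 0 -0.006 -0.041 5; 5.35 6.2 -8.4 0 -0.006 -0.041 5; 5.35 6.2 -8.4 0 -0.006 -0.041 5; 5.35 6.2 -8.4 0 -0.006 -0.041 5"

```text
clock: 2.83
tcp_pos: [509.9, -191.8, 172.5]
tcp_rot: [3.136, 0.605, 2.955]
force: [0.4, -0.8, 0.1]
finger_gap: 0.586
gripper_force: 0.0
```

```bash
python3 -c "
from h import *
s=env.observe();print(s['tcp_pos'],s['tcp_rot'],s['q'],s['finger_gap'])"
```

```text
[ 509.91970132 -191.7624804   172.45202054] [3.13639609 0.60514262 2.95484084] [-0.67513859 -0.07729909  2.12530431  0.49669553  0.60621622 -2.40239401] 0.5864818401814432
```

Emit:
send_rows:
  series: "0 0 0 0 0 0 5; 0 0 0 0 0 0 5"

```text
clock: 3.0
tcp_pos: [511.4, -197.1, 177.3]
tcp_rot: [-3.141, 0.614, 2.952]
force: [-0.5, -0.1, -0.5]
finger_gap: 0.585
gripper_force: 0.0
```

Emit:
send_rows:
  series: "0 0 0 0 0 0 5; 0 0 0 0 0 0 5"

```text
clock: 3.17
tcp_pos: [510.8, -197.9, 177.1]
tcp_rot: [-3.141, 0.613, 2.95]
force: [0.6, 0.1, -0.5]
finger_gap: 0.585
gripper_force: 0.0
```

Emit:
send_rows:
  series: "1.6 -0.4 -2.4 0 0 0 5; 3.2 -0.75 -4.9 0 0 0 5; 4.2 -1 -6.5 0 0 0 5; 4.78 -1.13 -7.3 0 0 0 5; 4.78 -1.13 -7.3 0 0 0 5"

```text
clock: 3.58
tcp_pos: [557.9, -208.5, 100.6]
tcp_rot: [3.139, 0.608, 2.948]
force: [-0.2, 0.7, 0.2]
finger_gap: 0.586
gripper_force: 0.0
```

```bash
python3 - <<'E'
from h import *
s=env.observe();c=env.capture('wrist');print(s['tcp_pos'],s['tcp_rot'],s['force'],s['q'])
cv2.imwrite('pics/w3.png',c['pixels'][:,:,::-1])
E
```

```text
[ 557.87248253 -208.49176021  100.59787728] [3.13891077 0.60796866 2.94847796] [-0.24392128  0.68925813  0.16945615] [-0.63109274  0.17285889  2.05593276  0.63254249  0.42670265 -2.52645484]
```

View pics/w3.png

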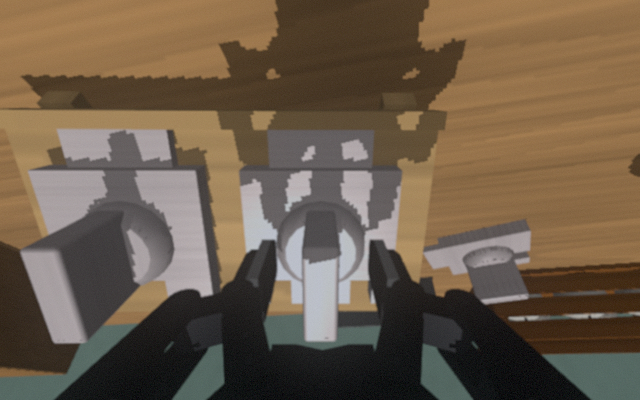

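The rib of cap_b (about (320,270)) stands centred between the fingers (262 and 380), so I close.

Emit:
send_rows:
  series: "0 0 0 0 0 0 2.5; 0 0 0 0 0 0 1.2; 0 0 0 0 0 0 1.2; 0 0 0 0 0 0 1.2; 0 0 0 0 0 0 1.2"
  grip_force: 60

```text
clock: 4.05
tcp_pos: [558.4, -208.8, 103.9]
tcp_rot: [-3.141, 0.613, 2.951]
force: [-6.0, -0.4, 6.8]
finger_gap: 0.181
gripper_force: 59.6
```

Emit:
send_rows:
  series: "-0.6 0.1 0.8 0 0 0 1.2; -1.7 0.35 2.5 0 0 0 1.2; -2.8 0.6 4.5 0 0 0 1.2; -3.4 0.7 7 0 0 0 1.2; -3.4 0.7 9.5 0 0 0 1.2"

```text
clock: 4.47
tcp_pos: [521.0, -199.0, 195.3]
tcp_rot: [3.137, 0.604, 2.949]
force: [0.4, 0.6, -2.7]
finger_gap: 0.176
gripper_force: 59.2
```

Emit:
send_rows:
  series: "-0.3 3.5 1 0 0.06 0 1.2; -0.6 7.5 1.5 0 0.12 0.035 1.2; -1 11.5 1.5 0 0.18 0.035 1.2; -1.4 15.5 1.5 0 0.25 0.035 1.2; -1.8 19.5 1.5 0 0.313 0.035 1.2"

```text
clock: 4.88
tcp_pos: [504.5, -4.3, 212.5]
tcp_rot: [-3.086, 0.298, 3.009]
force: [1.4, 0.9, -3.9]
finger_gap: 0.177
gripper_force: 59.6
```

Emit:
send_rows:
  series: "0 4 0 0 0 0 1.2; 0 8 -0.5 0 0 0 1.2; 0 12 -1.5 0 0 0 1.2; 0 16 -2.5 0 0 0 1.2; 0 20 -3.5 0 0 0 1.2"

```text
clock: 5.3
tcp_pos: [504.5, 195.9, 176.3]
tcp_rot: [-3.087, 0.3, 3.011]
force: [1.6, 0.2, -2.7]
finger_gap: 0.176
gripper_force: 59.8
```

Emit:
send_rows:
  series: "0 3.5 -0.5 0 0 0 1.2; 0 7 -1 0 0 0 1.2; 0 10 -1.5 0 0 0 1.2; 0 10.5 -2 0 0 0 1.2; 0 10.5 -2 0 0 0 1.2"

```text
clock: 5.72
tcp_pos: [504.1, 300.4, 155.1]
tcp_rot: [-3.085, 0.298, 3.014]
force: [-0.0, -0.7, -3.1]
finger_gap: 0.178
gripper_force: 60.1
```

```bash
cat > go.py <<'E'
# usage: go.py mould theta_deg tipx tipz_above_face dy [z0]: prints shift (cm) and turn to reach that from now
from h import *
import sys,json
B=json.load(open('b.json'))[sys.argv[1]]   # C xy, yaw deg, zTcpInCap [x,y,z]
th,tx,tz,dy=map(float,sys.argv[2:6])
yw,t=np.radians(B['yaw']),np.radians(th)
Rc=R.from_euler('z',yw).as_matrix()@R.from_euler('y',-t).as_matrix()   # cap axes
Xb=R.from_euler('z',yw).as_matrix()
tip=np.array(B['C']+[40.])+Xb@np.array([tx,dy,tz])
p=tip+Rc@(np.array(B['g'])+[67,0,0])
Rt=Rc@np.diag([-1,1,-1])   # tool: x=-capx,y=capy,z=-capz
s=env.observe();Rn=R.from_euler('xyz',s['tcp_rot']).as_matrix()
cz=(-Rn[:,2]);print('tilt now',np.degrees(np.arcsin(-cz@Xb[:,0])))
np.set_printoptions(precision=3,suppress=True)
print('now',s['tcp_pos'],'force',s['force'],'q',s['q'])
print('goal',p,'shift cm',(p-s['tcp_pos'])/10,'turn',R.from_matrix(Rt@Rn.T).as_rotvec())
E
echo '{"b":{"C":[494.3,302.4],"yaw":-9.0,"g":[0,0,43]},"a":{"C":[0,0],"yaw":8.4,"g":[0,0,43]}}'>b.json
python3 go.py b 17 -40 25 0
```

```text
tilt now 17.113835648500554
now [504.126 300.371 155.094] force [-0.017 -0.681 -3.092] q [ 0.504  0.223  1.746 -0.266  0.98  -0.804]
goal [505.659 300.601 125.71 ] shift cm [ 0.153  0.023 -2.938] turn [ 0.054 -0.007 -0.013]
```

Emit:
send_rows:
  series: "0.1 0 -1 0.054 -0.007 -0.013 1.2; 0.15 0 -2 0.054 -0.007 -0.013 1.2; 0.15 0 -2.9 0.054 -0.007 -0.013 1.2; 0.15 0 -2.9 0.054 -0.007 -0.013 1.2"

```text
clock: 6.05
tcp_pos: [505.5, 296.6, 125.1]
tcp_rot: [-3.139, 0.295, 2.98]
force: [-1.0, 0.7, -3.7]
finger_gap: 0.178
gripper_force: 60.2
```

```bash
python3 go.py b 17 -40 25 0; python3 - <<'E'
from h import *
st=env.observe();c=env.capture('wrist')
cv2.imwrite('pics/w4.png',c['pixels'][:,:,::-1])
import pickle;pickle.dump((st,c),open('c4.pkl','wb'))
P=cloud(c)if 0 else None
# cap in tool coords
M=np.array(c['mount']);v,u=np.mgrid[:400,:640]
d=rays(c,np.c_[u.ravel(),v.ravel()])*c['range_z'].reshape(-1,1);T=(d@M[:3,:3].T+M[:3,3])
L=np.c_[-T[:,0],T[:,1],43-T[:,2]]  # cap coords if grip nominal
m=(abs(L[:,2]-14)<5)&(abs(L[:,1])<60)&(L[:,0]<-15)&(L[:,0]>-60)
A=np.c_[L[m][:,:2],np.ones(m.sum())];k=np.linalg.lstsq(A,L[m][:,2],rcond=None)[0]
r=abs(A@k-L[m][:,2])<1;A=A[r];k=np.linalg.lstsq(A,L[m][r,2],rcond=None)[0];print('flange plane',k,m.sum(),'x',np.percentile(A[:,0],[.5,99]),'y',np.percentile(A[:,1],[.5,99.5]))
m=(abs(L[:,2]-7)<3)&(abs(L[:,1])<35)&(L[:,0]<-46)&(L[:,0]>-75);print('tongue',m.sum(),np.percentile(L[m],[1,50,99],axis=0))
E
```

```text
tilt now 16.911982470372497
now [505.543 296.565 125.083] force [-1.033  0.696 -3.725] q [ 0.474  0.243  1.791 -0.228  0.882 -0.809]
goal [505.659 300.601 125.71 ] shift cm [0.012 0.404 0.063] turn [ 0.002 -0.002  0.005]
flange plane [ 1.45697012e-02 -2.46899878e-03  1.41620806e+01] 7270 x [-44.67477324 -15.59096461] y [-45.00490336  46.13678867]
tongue 3732 [[-66.43043788 -28.88047517   5.24895283]
 [-56.73437749   0.37617622   6.74902407]
 [-46.22436013  29.80632838   8.24676263]]
```

View pics/w4.png

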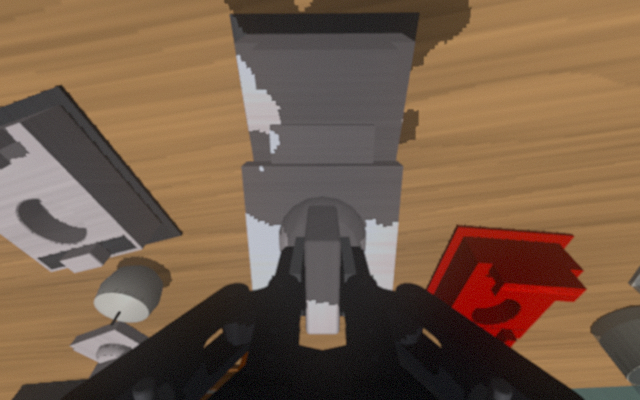

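The wrist view shows cap_b held straight: flange at rows 163–290, tongue at ~(320,140), with the keeper of base_b above it in the picture.

Emit:
send_rows:
  series: "0 0.1 -0.8 0 0 0 1.2; 0 0.1 -1.4 0 0 0 1.2; 0 0.1 -1.4 0 0 0 1.2;  0 0.1 -1.4 0 0 0 1.2"

```text
clock: 6.43
tcp_pos: [507.2, 299.8, 113.5]
tcp_rot: [3.14, 0.299, 2.981]
force: [0.1, 0.7, -2.9]
finger_gap: 0.175
gripper_force: 60.3
```

```bash
python3 go.py b 17 -40 3 0
```

```text
tilt now 17.14331338125795
now [507.191 299.832 113.509] force [ 0.125  0.682 -2.911] q [ 0.478  0.263  1.795 -0.234  0.854 -0.799]
goal [505.659 300.601 103.71 ] shift cm [-0.153  0.077 -0.98 ] turn [-0.001  0.003  0.003]
```

Emit:
send_rows:
  series: "-0.1 0.08 -0.5 0 0 0 1.2; -0.15 0.08 -0.98 0 0 0 1.2; -0.15 0.08 -0.98 0 0 0 1.2; -0.15 0.08 -0.98 0 0 0 1.2"

```text
clock: 6.77
tcp_pos: [505.6, 300.7, 103.8]
tcp_rot: [3.14, 0.299, 2.981]
force: [0.4, 0.5, -3.2]
finger_gap: 0.18
gripper_force: 60.3
```

```bash
python3 go.py b 17 -60 2.5 0
```

```text
tilt now 17.150225471789955
now [505.61  300.67  103.768] force [ 0.434  0.487 -3.244] q [ 0.481  0.276  1.802 -0.239  0.834 -0.789]
goal [485.905 303.73  103.21 ] shift cm [-1.97   0.306 -0.056] turn [-0.001  0.003  0.003]
```

Emit:
send_rows:
  series: "-0.6 0.09 -0.03 0 0 0 1.2; -1.2 0.18 -0.05 0 0 0 1.2; -1.7 0.27 -0.05 0 0 0 1.2; -1.97 0.31 -0.05 0 0 0 1.2; -1.97 0.31 -0.05 0 0 0 1.2"

```text
clock: 7.18
tcp_pos: [485.4, 304.1, 103.8]
tcp_rot: [3.139, 0.3, 2.982]
force: [-0.5, 0.0, -2.9]
finger_gap: 0.178
gripper_force: 60.3
```

```bash
python3 go.py b 17 -67 2 0;  cat > see.py <<'E'
import sys
from h import *
# cap (in nominal cap coords) and the base around, wrist camera
st=env.observe();c=env.capture('wrist');P=cloud(c,st)
M=np.array(c['mount']);v,u=np.mgrid[:400,:640]
d=rays(c,np.c_[u.ravel(),v.ravel()])*c['range_z'].reshape(-1,1);T=(d@M[:3,:3].T+M[:3,3])
L=np.c_[-T[:,0],T[:,1],43-T[:,2]]
np.set_printoptions(precision=2,suppress=True)
m=(abs(L[:,2]-14)<5)&(abs(L[:,1])<60)&(L[:,0]<-25)&(L[:,0]>-60)
A=np.c_[L[m][:,:2],np.ones(m.sum())];z=L[m][:,2]
for i in range(3):
    k=np.linalg.lstsq(A,z,rcond=None)[0];r=abs(A@k-z)<1.2;A=A[r];z=z[r]
print('flange plane',np.degrees(k[:2]),k[2],'x0',np.percentile(A[:,0],.5),'y',np.percentile(A[:,1],[.5,99.5]))
E
python3 see.py
```

```text
tilt now 17.177865648203323
now [485.369 304.071 103.829] force [-0.469  0.03  -2.887] q [ 0.505  0.25   1.837 -0.247  0.83  -0.759]
goal [478.991 304.825 102.71 ] shift cm [-0.638  0.075 -0.112] turn [-0.002  0.003  0.002]
flange plane [-0.17 -0.16] 13.636492035777852 x0 -44.675136520575826 y [-44.89  45.99]
```

Emit:
send_rows:
  series: "-0.2 0.02 -0.05 0 0 0 1.2; -0.4 0.05 -0.1 0 0 0 1.2; -0.6 0.07 -0.1 0 0 0 1.2; -0.6 0.07 -0.1 0 0 0 1.2"

```text
clock: 7.57
tcp_pos: [479.9, 304.6, 102.7]
tcp_rot: [3.14, 0.3, 2.981]
force: [-0.7, -0.4, -4.1]
finger_gap: 0.178
gripper_force: 60.3
```

Emit:
send_rows:
  series: "-0.1 0.015 -0.08 0 0 0 1.2; -0.15 0.02 -0.15 0 0 0 1.2; -0.15 0.02 -0.15 0 0 0 1.2"

```text
clock: 7.82
tcp_pos: [478.9, 304.8, 101.3]
tcp_rot: [3.139, 0.3, 2.981]
force: [-0.3, 0.4, -4.1]
finger_gap: 0.179
gripper_force: 60.3
```

Emit:
send_rows:
  series: "0.27 -0.04 -0.23 0.007 0.042 0 1.2; 0.52 -0.08 -0.47 0.014 0.086 0 1.2; 0.72 -0.11 -0.69 0.02 0.125 0 1.2; 0.88 -0.14 -0.88 0.025 0.155 0 1.2; 0.88 -0.14 -0.88 0.025 0.155 0 1.2"

```text
clock: 8.23
tcp_pos: [489.4, 303.1, 92.7]
tcp_rot: [3.139, 0.144, 2.979]
force: [0.4, -0.7, -3.4]
finger_gap: 0.18
gripper_force: 60.2
```

```bash
python3 go.py b 8 -67 0.7 0;python3 see.py; python3 - <<'E'
from h import *
c=env.capture('top')
cv2.imwrite('pics/t5.png',cv2.resize(c['pixels'][185:265,225:310],None,fx=7,fy=7,interpolation=cv2.INTER_CUBIC)[:,:,::-1])
E
```

```text
tilt now 8.248169477239914
now [489.393 303.15   92.737] force [ 0.416 -0.729 -3.388] q [ 0.447  0.316  1.751 -0.098  0.957 -0.91 ]
goal [487.745 303.438  92.606] shift cm [-0.165  0.029 -0.013] turn [-0.002  0.005  0.005]
flange plane [ 0.62 -0.16] 13.986639927259048 x0 -44.73602547811674 y [-45.07  45.96]
```

View pics/t5.png

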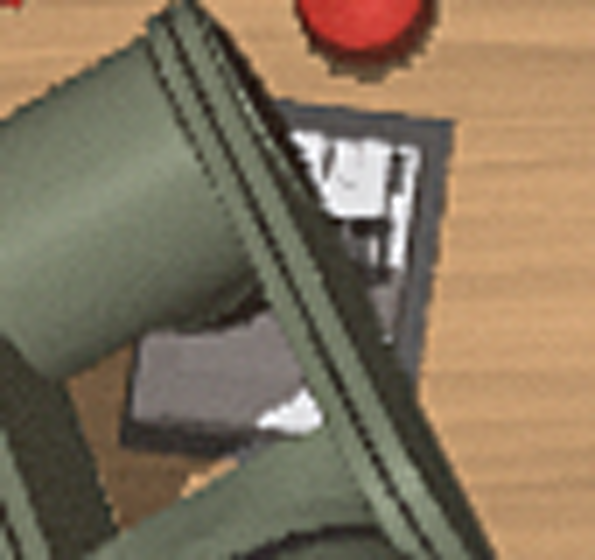

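The top view (tenth picture) shows the arm covering most of base_b at ~(290,250), with part of the far edge free at ~(350,170); from here on I use numbers only.

Emit:
send_rows:
  series: "-0.1 -0.02 -0.05 0.002 0.013 0 1.2; -0.05 -0.04 -0.12 0.004 0.026 0 1.2; 0 -0.04 -0.21 0.006 0.039 0 1.2; 0 -0.04 -0.21 0.006 0.039 0 1.2"

```text
clock: 8.67
tcp_pos: [488.2, 303.0, 90.7]
tcp_rot: [3.139, 0.104, 2.98]
force: [1.7, -1.0, -1.9]
finger_gap: 0.177
gripper_force: 60.2
```

```bash
python3 go.py b 5 -67 0.7 -0.4;python3 see.py
```

```text
tilt now 5.94822558353902
now [488.244 303.03   90.703] force [ 1.669 -1.028 -1.857] q [ 0.435  0.331  1.731 -0.067  0.993 -0.94 ]
goal [490.284 302.631  89.376] shift cm [ 0.204 -0.04  -0.133] turn [0.    0.017 0.004]
flange plane [ 0.41 -0.11] 13.8075431622961 x0 -44.71050285570239 y [-44.95  46.05]
```

Emit:
send_rows:
  series: "0.1 -0.02 -0.05 0.001 0.008 0 1.2; 0.2 -0.04 -0.12 0.003 0.017 0.002 1.2; 0.2 -0.04 -0.12 0.003 0.017 0.004 1.2"

```text
clock: 8.97
tcp_pos: [489.4, 302.6, 89.0]
tcp_rot: [3.139, 0.085, 2.984]
force: [0.1, 0.8, -2.4]
finger_gap: 0.179
gripper_force: 60.4
```

```bash
python3 go.py b 3.5 -67 0.7 -0.4;python3 see.py
```

```text
tilt now 4.853367423812475
now [489.399 302.587  89.028] force [ 0.073  0.771 -2.428] q [ 0.427  0.342  1.719 -0.053  1.009 -0.96 ]
goal [491.521 302.435  87.71 ] shift cm [ 0.212 -0.015 -0.132] turn [ 0.002  0.024 -0.   ]
flange plane [ 0.55 -0.16] 13.932131071705175 x0 -44.78146983437003 y [-45.    46.01]
```

Emit:
send_rows:
  series: "0.1 -0.01 -0.07 0.001 0.012 0 1.2; 0.2 -0.02 -0.14 0.002 0.024 0 1.2; 0.2 -0.02 -0.14 0.002 0.024 0 1.2"

```text
clock: 9.27
tcp_pos: [492.0, 302.3, 87.7]
tcp_rot: [3.141, 0.062, 2.985]
force: [0.9, 0.1, -2.3]
finger_gap: 0.183
gripper_force: 60.4
```

```bash
python3 go.py b 2 -67 0.7 -0.4;python3 see.py
```

```text
tilt now 3.531301521522651
now [491.987 302.271  87.66 ] force [ 0.9    0.078 -2.277] q [ 0.419  0.357  1.7   -0.039  1.032 -0.976]
goal [492.715 302.246  86.012] shift cm [ 0.073 -0.002 -0.165] turn [ 0.004  0.026 -0.   ]
flange plane [ 0.83 -0.13] 14.069477833166129 x0 -44.77695006436777 y [-44.97  45.98]
```

Emit:
send_rows:
  series: "0.05 0 -0.08 0.002 0.013 0 1.2; 0.1 0 -0.16 0.004 0.026 0 1.2; 0.1 0 -0.16 0.004 0.026 0 1.2"

```text
clock: 9.57
tcp_pos: [493.2, 302.2, 86.1]
tcp_rot: [3.141, 0.036, 2.984]
force: [-0.6, -0.4, -2.7]
finger_gap: 0.179
gripper_force: 60.3
```

```bash
python3 go.py b 0.5 -67 0.4 -0.4;python3 see.py
```

```text
tilt now 2.0447576523086264
now [493.196 302.241  86.117] force [-0.591 -0.422 -2.684] q [ 0.41   0.371  1.683 -0.022  1.057 -0.993]
goal [493.864 302.064  83.983] shift cm [ 0.067 -0.018 -0.213] turn [0.004 0.027 0.   ]
flange plane [ 0.65 -0.11] 13.901919983343745 x0 -44.75465990655724 y [-45.02  45.94]
```

Emit:
send_rows:
  series: "0.03 -0.01 -0.1 0.002 0.013 0 1.2; 0.06 -0.02 -0.2 0.004 0.026 0 1.2; 0.06 -0.02 -0.2 0.004 0.026 0 1.2"

```text
clock: 9.87
tcp_pos: [493.7, 302.1, 84.3]
tcp_rot: [3.141, 0.009, 2.984]
force: [-0.4, -0.2, -2.7]
finger_gap: 0.176
gripper_force: 60.5
```

```bash
python3 go.py b -0.5 -67 0 -0.4;python3 see.py
```

```text
tilt now 0.5253550140193389
now [493.7   302.136  84.264] force [-0.399 -0.228 -2.702] q [ 0.402  0.386  1.667 -0.005  1.081 -1.009]
goal [494.606 301.947  82.414] shift cm [ 0.091 -0.019 -0.185] turn [0.002 0.018 0.   ]
flange plane [ 0.79 -0.13] 14.015039921736536 x0 -44.79969079310605 y [-44.96  45.96]
```

Emit:
send_rows:
  series: "0.05 -0.01 -0.06 0.001 0.009 0 1.2; 0.08 -0.01 -0.12 0.002 0.016 0 1.2; 0.08 -0.01 -0.16 0.002 0.016 0 1.2; 0.08 -0.01 -0.16 0.002 0.016 0 1.2"

```text
clock: 10.25
tcp_pos: [494.5, 302.3, 84.0]
tcp_rot: [3.141, -0.006, 2.985]
force: [-3.2, -2.5, 4.3]
finger_gap: 0.179
gripper_force: 61.5
```

```bash
python3 see.py; python3 - <<'E'
from h import *
st=env.observe();print(st['tcp_pos'],st['force'],st['torque'])
for n in('wrist','side'):
    c=env.capture(n);P=cloud(c,st);Q=P[(abs(P[...,0]-490)<85)&(abs(P[...,1]-303)<70)]
    for lo,hi in((36,44),(44,50),(51,57),(58,66)):print(n,lo,((Q[:,2]>lo)&(Q[:,2]<hi)).sum(),np.median(Q[(Q[:,2]>lo)&(Q[:,2]<hi),2]))
E
```

```text
flange plane [ 0.72 -0.11] 13.895895088958367 x0 -44.618453422123714 y [-45.01  46.  ]
[494.43348072 302.31416478  83.96662853] [-4.18941882 -1.40248119  4.7430652 ] [-0.17100033  0.34508069 -0.05869837]
wrist 36 3306 40.31336816435115
wrist 44 2355 47.63722212137904
wrist 51 11190 54.53329843943942
wrist 58 6954 62.299057058186264
side 36 164 40.232579041294
side 44 96 47.28191591720781
side 51 263 54.180953763560865
side 58 168 61.59890554291667
```

Emit:
send_rows:
  series: "0 0 0 0 0 0 1.9; 0 0 0 0 0 0 3; 0 0 0 0 0 0 4.5; 0 0 3 0 0 0 5; 0 0 6 0 0 0 5"

```text
clock: 10.82
tcp_pos: [492.1, 301.2, 140.6]
tcp_rot: [-3.138, -0.012, 2.985]
force: [1.4, 0.4, 0.4]
finger_gap: 0.584
gripper_force: 0.0
```

```bash
cat > chk.py <<'E'
import sys,json
from h import *
B=json.load(open('b.json'))[sys.argv[1]];n=sys.argv[2]
st=env.observe();c=env.capture(n);P=cloud(c,st).reshape(-1,3)
X=R.from_euler('z',np.radians(B['yaw'])).as_matrix()
L=(P-np.array(B['C']+[40.]))@X
np.set_printoptions(precision=2,suppress=True)
m=(abs(L[:,0])<60)&(abs(L[:,1])<60)&(abs(L[:,2]-15)<7)&(np.hypot(L[:,0],L[:,1])>29)
A=np.c_[L[m][:,:2],np.ones(m.sum())];z=L[m][:,2]
for i in range(4):
    k=np.linalg.lstsq(A,z,rcond=None)[0];r=abs(A@k-z)<1.2;A=A[r];z=z[r]
print('flange world tilt deg',np.degrees(k[:2]),'z',k[2],len(z),'x',np.percentile(A[:,0],[.5,99.5]),'y',np.percentile(A[:,1],[.5,99.5]))
f=(abs(L[:,2])<2.5)&(abs(L[:,0]+15)<60)&(abs(L[:,1])<50);print('face z',np.median(L[f,2]),f.sum())
print(st['clock'],st['tcp_pos'],st['tcp_rot'],st['force'])
E
python3 chk.py b wrist; python3 chk.py b top
```

```text
flange world tilt deg [ 0.02 -0.05] z 14.240148042713079 6766 x [-44.51  44.68] y [-45.06  46.24]
face z 0.29062876389079406 1466
10.8167 [492.14 301.19 140.59] [-3.14 -0.01  2.98] [1.41 0.41 0.42]
flange world tilt deg [-1.39 -0.1 ] z 14.76622483235481 48 x [-44.6   41.41] y [-46.97  44.7 ]
face z -0.7926887470914608 7
10.8667 [497.48 303.62 149.42] [3.14 0.   2.99] [2.74 1.22 3.79]
```

Cap_b is home: flange is 13.95 above the face, tilt 0.02°. For cap_a the last joint would near its limit, so I turn the tool half round on the way.

Emit:
send_rows:
  series: "0 -1.5 3 0 0 -0.12 5; 0 -4 6 0 0 -0.24 5; 0 -7 8 0 0 -0.36 5; 0 -10 8 0 0 -0.48 5; 0 -13 8 0 0 -0.6 5"

```text
clock: 11.33
tcp_pos: [495.4, 171.3, 224.6]
tcp_rot: [3.138, -0.003, 2.38]
force: [0.2, -0.1, 0.1]
finger_gap: 0.583
gripper_force: 0.0
```

Emit:
send_rows:
  series: "0 -3 0 0 0 -0.12 5; 0 -6 0 0 0 -0.24 5; 0 -9 0 0 0 -0.36 5; 0 -12 0 0 0 -0.48 5; 0 -15 0 0 0 -0.6 5"

```text
clock: 11.75
tcp_pos: [493.8, 20.7, 222.2]
tcp_rot: [-3.141, -0.006, 1.779]
force: [0.6, 0.3, -0.0]
finger_gap: 0.584
gripper_force: 0.0
```

Emit:
send_rows:
  series: "0 -3 0 0 0 -0.12 5; 0 -6 0 0 0 -0.24 5; 0 -9 0 0 0 -0.36 5; 0 -12 0 0 0 -0.48 5; 0 -15 0 0 0 -0.6 5"

```text
clock: 12.17
tcp_pos: [493.8, -129.4, 222.2]
tcp_rot: [-3.141, -0.006, 1.179]
force: [0.4, -0.0, -0.0]
finger_gap: 0.585
gripper_force: 0.0
```

Emit:
send_rows:
  series: "0 -3 0 0 0 -0.12 5; -0.5 -6 0 0 0 -0.24 5; -1 -9 0 0 0 -0.36 5; -1.5 -12 0 0 0 -0.48 5; -2 -15 0 0 0 -0.6 5"

```text
clock: 12.58
tcp_pos: [473.6, -279.3, 222.0]
tcp_rot: [-3.141, -0.006, 0.579]
force: [-0.2, -0.9, -0.1]
finger_gap: 0.59
gripper_force: 0.0
```

```bash
python3 -c "
from h import *
s=env.observe();print(s['tcp_pos'],s['tcp_rot'],s['q'],s['clock'])"
```

```text
[ 473.60502403 -279.32346403  222.04593559] [-3.14093496 -0.00612895  0.57881841] [-0.69369424  0.16957095  1.62824735  0.00621264  1.34260607  0.29687979] 12.5833
```

Emit:
send_rows:
  series: "0 -1 0 0 0 -0.12 5; 0 -2 0 0 0 -0.24 5; 0 -3 0 0 0 -0.36 5; 0 -3 0 0 0 -0.48 5; 0 -3 0 0 0 -0.6 5"

```text
clock: 13.0
tcp_pos: [473.9, -308.7, 221.9]
tcp_rot: [-3.141, -0.006, -0.022]
force: [-0.2, 0.6, 0.8]
finger_gap: 0.589
gripper_force: 0.0
```

Emit:
send_rows:
  series: "0 0 0 0 -0.05 -0.1 5; 0 0 0 0 -0.1 -0.17 5; 0 0 0 0 -0.15 -0.17 5; 0 0 0 0 -0.2 -0.17 5"

```text
clock: 13.33
tcp_pos: [474.2, -307.9, 222.2]
tcp_rot: [-3.121, -0.207, -0.188]
force: [0.0, -0.5, 0.3]
finger_gap: 0.586
gripper_force: 0.0
```

```bash
cat > pg.py <<'E'
from h import *
import sys
back=float(sys.argv[1]);o=np.array([560.25,-327.6,68.7])
Rc=R.from_euler('z',np.radians(-11)).as_matrix()@R.from_euler('y',-np.radians(35)).as_matrix()
s=env.observe();Rn=R.from_euler('xyz',s['tcp_rot']).as_matrix();Rt=Rc@np.diag([1,-1,-1])
p=o+Rc[:,2]*back;np.set_printoptions(precision=3,suppress=True)
print('now',s['tcp_pos'],s['force'],s['q'],'\nshift cm',(p-s['tcp_pos'])/10,'turn',R.from_matrix(Rt@Rn.T).as_rotvec())
E
python3 pg.py 130
```

```text
now [ 474.182 -307.903  222.175] [ 0.015 -0.495  0.325] [-0.803  0.094  1.728  0.148  1.166  0.905] 
shift cm [ 1.287 -0.547 -4.699] turn [-0.095 -0.393 -0.012]
```

Emit:
send_rows:
  series: "0.3 -0.1 -1 -0.024 -0.1 -0.003 5; 0.6 -0.2 -2.2 -0.048 -0.2 -0.006 5; 1 -0.4 -3.5 -0.07 -0.3 -0.009 5; 1.3 -0.55 -4.7 -0.095 -0.393 -0.012 5; 1.3 -0.55 -4.7 -0.095 -0.393 -0.012 5"

```text
clock: 13.75
tcp_pos: [482.3, -308.7, 168.2]
tcp_rot: [-3.131, -0.6, -0.2]
force: [-0.7, 1.5, -2.0]
finger_gap: 0.584
gripper_force: 0.0
```

Emit:
send_rows:
  series: "0 0 0 0 0 0 5; 0 0 0 0 0 0 5"

```text
clock: 13.92
tcp_pos: [487.9, -314.6, 177.1]
tcp_rot: [3.14, -0.609, -0.191]
force: [-0.7, -0.1, 0.6]
finger_gap: 0.585
gripper_force: 0.0
```

```bash
python3 pg.py 130; python3 pg.py 43
```

```text
now [ 487.898 -314.575  177.087] [-0.723 -0.132  0.557] [-0.93   0.026  2.015  0.619  0.723  0.439] 
shift cm [-0.084  0.12  -0.19 ] turn [ 0.001 -0.002  0.   ]
now [ 487.898 -314.575  177.087] [-0.723 -0.132  0.557] [-0.93   0.026  2.015  0.619  0.723  0.439] 
shift cm [ 4.814 -0.832 -7.316] turn [ 0.001 -0.002  0.   ]
```

Emit:
send_rows:
  series: "1.6 -0.25 -2.4 0 0 0 5; 3.2 -0.5 -4.8 0 0 0 5; 4.2 -0.7 -6.4 0 0 0 5; 4.8 -0.83 -7.3 0 0 0 5; 4.8 -0.83 -7.3 0 0 0 5"

```text
clock: 14.33
tcp_pos: [537.5, -322.2, 102.7]
tcp_rot: [3.141, -0.609, -0.189]
force: [-0.7, 0.3, 0.5]
finger_gap: 0.588
gripper_force: 0.0
```

Emit:
send_rows:
  series: "0 0 0 0 0 0 5"

```text
clock: 14.42
tcp_pos: [537.1, -322.6, 104.2]
tcp_rot: [3.14, -0.61, -0.189]
force: [0.1, 0.8, 0.1]
finger_gap: 0.587
gripper_force: 0.0
```

```bash
cat > see2.py <<'E'
from h import *
st=env.observe();c=env.capture('wrist')
M=np.array(c['mount']);v,u=np.mgrid[:400,:640]
d=rays(c,np.c_[u.ravel(),v.ravel()])*c['range_z'].reshape(-1,1);T=(d@M[:3,:3].T+M[:3,3])
L=np.c_[T[:,0],-T[:,1],43-T[:,2]];ok=c['range_z'].ravel()>20
np.set_printoptions(precision=2,suppress=True)
m=ok&(abs(L[:,2]-14)<4)&(abs(L[:,1])<52)&(L[:,0]>5)&(L[:,0]<55)&(np.hypot(L[:,0],L[:,1])>29)
A=np.c_[L[m][:,:2],np.ones(m.sum())];z=L[m][:,2]
for i in range(4):
    k=np.linalg.lstsq(A,z,rcond=None)[0];r=abs(A@k-z)<1;A=A[r];z=z[r]
f=A
print('flange',np.degrees(k[:2]),k[2],len(f),'x1',np.percentile(f[:,0],99.5),'y',np.percentile(f[:,1],[.5,99.5]))
n=f[(f[:,0]>31)&(f[:,0]<43)];print('notch y',n[n[:,1]<0][:,1].max() if (n[:,1]<0).any() else None,n[n[:,1]>0][:,1].min() if (n[:,1]>0).any() else None)
rb=ok&(L[:,2]>60)&(L[:,2]<68)&(abs(L[:,1])<11)&(L[:,0]>5)&(L[:,0]<30);print('rib top',rb.sum(),np.percentile(L[rb],[1,50,99],axis=0) if rb.sum() else '')
E
python3 see2.py; python3 pg.py 43
```

```text
flange [ 0.02 -0.16] 14.193031297377928 5017 x1 44.45538053704677 y [-46.83  44.47]
notch y -18.223185525740625 15.812585203496948
rib top 1662 [[ 5.21 -8.66 60.44]
 [16.57 -0.79 65.96]
 [24.71  6.97 67.42]]
now [ 536.804 -322.755  104.659] [0.562 0.353 0.552] [-0.856  0.242  1.958  0.727  0.559  0.352] 
shift cm [-0.076 -0.014 -0.074] turn [ 0.002 -0.    -0.001]
```

Emit:
send_rows:
  series: "-0.05 0 -0.05 0 0 0 2.5; -0.05 -0.05 -0.05 0 0 0 1.2; -0.05 -0.05 -0.05 0 0 0 1.2; -0.05 -0.05 -0.05 0 0 0 1.2; -0.05 -0.05 -0.05 0 0 0 1.2"
  grip_force: 60

```text
clock: 14.88
tcp_pos: [534.9, -323.1, 103.7]
tcp_rot: [3.139, -0.611, -0.191]
force: [-3.7, 0.3, 6.8]
finger_gap: 0.179
gripper_force: 59.3
```

```bash
python3 see2.py; python3 pg.py 43
```

```text
flange [ 0.05 -0.06] 13.379306262849829 5402 x1 46.4801171194176 y [-45.53  45.8 ]
notch y -16.694654138085912 17.11703301241532
rib top 1914 [[  5.27 -10.    60.43]
 [ 16.44   0.09  65.22]
 [ 26.6   10.04  67.28]]
now [ 534.898 -323.103  103.732] [-3.802 -0.175  5.992] [-0.859  0.241  1.961  0.731  0.558  0.347] 
shift cm [0.114 0.021 0.019] turn [ 0.002 -0.     0.   ]
```

Emit:
send_rows:
  series: "-0.6 0.1 0.8 0 0 0 1.2; -1.7 0.35 2.5 0 0 0 1.2; -2.8 0.6 4.5 0 0 0 1.2; -3 0.7 7 0 0 0 1.2; -3 0.7 9.5 0 0 0 1.2"

```text
clock: 15.35
tcp_pos: [501.7, -312.5, 194.1]
tcp_rot: [-3.136, -0.601, -0.194]
force: [0.6, -0.5, -4.9]
finger_gap: 0.176
gripper_force: 59.7
```

Emit:
send_rows:
  series: "0 3.5 1 0 0 0.08 1.2; 0 7.5 2 0 0 0.16 1.2; 0 11.5 2 0 0 0.24 1.2; 0 15.5 2 0 0 0.34 1.2; 0 19.5 2 0 0 0.34 1.2"

```text
clock: 15.77
tcp_pos: [503.0, -119.3, 215.4]
tcp_rot: [-3.14, -0.605, 0.149]
force: [1.7, 0.0, -5.2]
finger_gap: 0.179
gripper_force: 60.3
```

```bash
sed -i 's/np.diag(\[-1,1,-1\])/np.diag([-1,1,-1] if sys.argv[1]=="b" else [1,-1,-1])/' go.py
echo '{"b":{"C":[494.3,302.4],"yaw":-9.0,"g":[0,0,43]},"a":{"C":[516.4,68.8],"yaw":8.43,"g":[-1.2,0,42.6]}}'>b.json
python3 go.py a 17 -40 75 0
```

```text
tilt now 34.66629166400362
now [ 502.96  -119.261  215.391] force [ 1.737  0.038 -5.208] q [-0.654 -0.183  2.114  0.576  0.853  0.461]
goal [526.757  70.335 174.977] shift cm [ 2.38  18.96  -4.041] turn [-0.047  0.305 -0.002]
```

Emit:
send_rows:
  series: "0.4 3.8 0 -0.01 0.06 0 1.2; 0.8 7.6 0 -0.02 0.12 0 1.2; 1.2 11.4 -1 -0.03 0.18 0 1.2; 1.8 15.2 -2.5 -0.04 0.25 0 1.2; 2.4 19 -4 -0.047 0.305 -0.002 1.2"

```text
clock: 16.18
tcp_pos: [527.2, 68.7, 177.9]
tcp_rot: [3.138, -0.297, 0.148]
force: [0.7, -0.6, -5.1]
finger_gap: 0.181
gripper_force: 60.2
```

Emit:
send_rows:
  series: "0 0 0 0 0 0 1.2; 0 0 0 0 0 0 1.2; 0 0 0 0 0 0 1.2"

```text
clock: 16.43
tcp_pos: [526.3, 67.2, 176.3]
tcp_rot: [3.14, -0.296, 0.149]
force: [0.4, -0.1, -4.5]
finger_gap: 0.174
gripper_force: 61.1
```

```bash
python3 go.py a 17 -40 25 0; python3 see2.py; cat > keys.py <<'E'
from h import *
import json
B=json.load(open('b.json'))['a'];X=R.from_euler('z',np.radians(B['yaw'])).as_matrix()
np.set_printoptions(precision=2,suppress=True)
st=env.observe()
for n in('wrist','side','top'):
    c=env.capture(n);L=(cloud(c,st).reshape(-1,3)-np.array(B['C']+[40.]))@X
    k=(abs(L[:,2]-14.3)<1.5)&(L[:,0]>24)&(L[:,0]<50)&(abs(L[:,1])<32)
    if k.sum()>20:print(n,'key',k.sum(),np.percentile(L[k],[1,50,99],axis=0))
    f=(abs(L[:,2])<2)&(L[:,0]>28)&(abs(L[:,1])<70)
    if f.sum()>20:print(n,'face y',np.percentile(L[f],[1,50,99],axis=0))
E
python3 keys.py
```

```text
tilt now 16.938596015753156
now [526.286  67.236 176.314] force [ 0.399 -0.109 -4.453] q [-0.073  0.005  1.939  0.079  0.91   1.31 ]
goal [526.757  70.335 124.977] shift cm [ 0.047  0.31  -5.134] turn [ 0.001 -0.001 -0.001]
flange [0.29 0.08] 13.160684166912972 5437 x1 46.67466668060172 y [-45.25  46.14]
notch y -16.461514761264432 17.360032183314775
rib top 1910 [[  5.31 -10.2   60.46]
 [ 16.36   0.25  65.01]
 [ 26.63  10.11  67.29]]
wrist face y [[ 85.67 -54.85  -1.95]
 [ 93.99 -19.07   0.15]
 [130.94   1.01   1.92]]
side face y [[ 29.38 -65.7   -1.91]
 [355.19 -21.17   0.12]
 [709.24  66.01   1.98]]
top face y [[ 84.38 -66.96  -1.95]
 [441.99  -1.86   0.24]
 [706.94  68.63   1.93]]
```

```bash
echo '{"b":{"C":[494.3,302.4],"yaw":-9.0,"g":[0,0,43]},"a":{"C":[516.4,68.8],"yaw":8.43,"g":[-1.5,-0.2,43.3]}}'>b.json
python3 go.py a 17 -40 15 -0.2
```

```text
tilt now 17.216358682862705
now [527.902  64.982 178.65 ] force [-0.147  0.067 -5.942] q [-0.077  0.002  1.937  0.08   0.91   1.31 ]
goal [526.329  69.867 115.558] shift cm [-0.157  0.488 -6.309] turn [0.001 0.004 0.004]
```

Emit:
send_rows:
  series: "-0.05 0.1 -2 0 0 0 1.2; -0.1 0.2 -4 0 0 0 1.2; -0.1 0.35 -5.5 0 0 0 1.2; -0.1 0.35 -6 0 0.002 0 1.2; -0.1 0.35 -6 0 0.002 0 1.2"

```text
clock: 17.05
tcp_pos: [525.7, 69.0, 117.0]
tcp_rot: [3.141, -0.295, 0.145]
force: [0.2, 0.3, -5.3]
finger_gap: 0.176
gripper_force: 61.0
```

Emit:
send_rows:
  series: "0 0 0 0 0 0 1.2; 0 0 0 0 0 0 1.2; 0 0 0 0 0 0 1.2"

```text
clock: 17.3
tcp_pos: [528.6, 69.8, 120.2]
tcp_rot: [3.139, -0.302, 0.147]
force: [0.6, -0.5, -4.2]
finger_gap: 0.172
gripper_force: 61.0
```

```bash
python3 go.py a 17 -40 3.5 -0.2
```

```text
tilt now 17.281096821419787
now [528.606  69.823 120.235] force [ 0.558 -0.509 -4.248] q [-0.066  0.094  1.983  0.087  0.772  1.305]
goal [526.329  69.867 104.058] shift cm [-0.228  0.004 -1.618] turn [0.002 0.005 0.001]
```

Emit:
send_rows:
  series: "-0.1 0 -0.6 0 0.003 0 1.2; -0.2 0 -1.2 0 0.003 0 1.2; -0.2 0 -1.2 0 0.003 0 1.2; -0.2 0 -1.2 0 0.003 0 1.2"

```text
clock: 17.63
tcp_pos: [524.1, 70.4, 105.4]
tcp_rot: [3.141, -0.293, 0.147]
force: [-0.9, -0.1, -4.9]
finger_gap: 0.18
gripper_force: 61.1
```

```bash
python3 go.py a 17 -40 3.5 -0.2; python3 see2.py; python3 keys.py
```

```text
tilt now 16.78803280123942
now [524.14   70.385 105.396] force [-0.888 -0.143 -4.93 ] q [-0.066  0.114  1.996  0.089  0.746  1.302]
goal [526.329  69.867 104.058] shift cm [ 0.219 -0.052 -0.134] turn [ 0.001 -0.004  0.   ]
flange [0.35 0.09] 13.11600084282795 5451 x1 46.65354633594497 y [-45.27  46.12]
notch y -16.444367412936298 17.339611744019958
rib top 1920 [[  5.33 -10.16  60.35]
 [ 16.43   0.25  65.01]
 [ 26.67  10.07  67.46]]
wrist face y [[ 30.09 -57.18  -1.95]
 [ 91.69 -17.65   0.03]
 [127.25   1.56   1.96]]
side face y [[ 30.99 -64.9   -1.94]
 [388.19 -23.76   0.06]
 [709.37  68.59   1.96]]
top face y [[ 39.19 -68.18  -1.92]
 [431.02  -2.     0.06]
 [706.22  66.48   1.95]]
```

Emit:
send_rows:
  series: "0 -0.05 -0.15 0 0 0 1.2; -0.5 -0.12 -0.2 0 0 0 1.2; -1 -0.2 -0.2 0 0 0 1.2; -1.5 -0.27 -0.2 0 0 0 1.2; -1.5 -0.27 -0.2 0 0 0 1.2"

```text
clock: 18.25
tcp_pos: [508.2, 67.6, 103.7]
tcp_rot: [3.141, -0.293, 0.147]
force: [-1.5, -0.4, -5.5]
finger_gap: 0.177
gripper_force: 61.2
```

Emit:
send_rows:
  series: "0 0 0 0 0 0 1.2"

```text
clock: 18.33
tcp_pos: [509.5, 67.5, 104.3]
tcp_rot: [3.14, -0.295, 0.147]
force: [-0.3, 0.5, -4.8]
finger_gap: 0.181
gripper_force: 61.2
```

```bash
python3 go.py a 17 -67 1.5 -0.2
```

```text
tilt now 16.90099609044612
now [509.546  67.51  104.302] force [-0.277  0.493 -4.763] q [-0.075  0.085  2.032  0.093  0.738  1.289]
goal [499.621  65.909 102.058] shift cm [-0.993 -0.16  -0.224] turn [ 0.001 -0.002  0.001]
```

Emit:
send_rows:
  series: "0 0 -0.15 0 0 0 1.2; -0.2 -0.03 -0.2 0 0 0 1.2; -0.5 -0.08 -0.2 0 0 0 1.2; -0.8 -0.13 -0.2 0 0 0 1.2; -0.8 -0.13 -0.2 0 0 0 1.2"

```text
clock: 18.75
tcp_pos: [501.1, 66.3, 102.0]
tcp_rot: [3.141, -0.294, 0.147]
force: [-0.4, -0.5, -5.1]
finger_gap: 0.18
gripper_force: 61.2
```

Emit:
send_rows:
  series: "0 0 0 0 0 0 1.2"

```text
clock: 18.83
tcp_pos: [501.8, 66.2, 102.3]
tcp_rot: [3.14, -0.295, 0.147]
force: [-0.5, 0.2, -6.1]
finger_gap: 0.179
gripper_force: 61.2
```

```bash
python3 go.py a 17 -67 1 -0.2
```

```text
tilt now 16.902516431456903
now [501.843  66.228 102.306] force [-0.494  0.185 -6.121] q [-0.079  0.072  2.052  0.096  0.732  1.283]
goal [499.621  65.909 101.558] shift cm [-0.222 -0.032 -0.075] turn [ 0.001 -0.002  0.001]
```

Emit:
send_rows:
  series: "-0.2 -0.03 -0.06 0 0 0 1.2; 0.05 0.01 -0.28 -0.006 0.04 0 1.2; 0.28 0.04 -0.5 -0.012 0.08 0 1.2; 0.48 0.07 -0.7 -0.018 0.12 0 1.2; 0.65 0.08 -0.9 -0.023 0.153 0 1.2"

```text
clock: 19.25
tcp_pos: [509.5, 67.0, 93.8]
tcp_rot: [3.14, -0.141, 0.147]
force: [1.0, 0.3, -4.5]
finger_gap: 0.182
gripper_force: 61.1
```

Emit:
send_rows:
  series: "0 0 0 0 0 0 1.2; 0 0 0 0 0 0 1.2"

```text
clock: 19.42
tcp_pos: [509.3, 67.1, 93.4]
tcp_rot: [3.14, -0.142, 0.147]
force: [-0.3, 0.7, -4.9]
finger_gap: 0.178
gripper_force: 61.1
```

```bash
python3 go.py a 8 -67 1 -0.2; python3 see2.py; python3 keys.py
```

```text
tilt now 8.120281658308551
now [509.256  67.082  93.442] force [-0.321  0.653 -4.873] q [-0.054  0.178  1.927  0.034  0.898  1.351]
goal [508.383  67.208  92.994] shift cm [-0.087  0.013 -0.045] turn [0.001 0.002 0.   ]
flange [0.35 0.06] 13.052851955415168 5457 x1 46.59414058849769 y [-45.22  46.14]
notch y -16.459458260536163 17.35709662678414
rib top 1912 [[  5.29 -10.13  60.34]
 [ 16.34   0.26  64.96]
 [ 26.55  10.25  67.37]]
wrist key 1388 [[ 26.46 -16.14  12.96]
 [ 36.69  -0.59  14.2 ]
 [ 45.29  15.08  15.57]]
wrist face y [[ 29.27 -57.22  -1.84]
 [ 46.47 -15.29   0.32]
 [120.58  44.7    1.85]]
side face y [[ 29.94 -63.85  -1.92]
 [390.03 -21.26   0.1 ]
 [707.64  65.22   1.93]]
top face y [[ 41.77 -68.58  -1.98]
 [446.07   0.51   0.15]
 [708.18  68.86   1.97]]
```

The wrist camera now sees the key through the notch: key centre y −0.55, notch centre −0.2, so a −0.35 mm correction.

```bash
python3 go.py a 5.5 -67 0.8 -0.8
```

```text
tilt now 8.054494593133684
now [508.094  67.014  93.34 ] force [ 0.076 -0.326 -5.666] q [-0.054  0.176  1.929  0.034  0.899  1.351]
goal [510.659  66.938  90.179] shift cm [ 0.256 -0.008 -0.316] turn [-0.005  0.044  0.   ]
```

Emit:
send_rows:
  series: "0 -0.03 -0.05 -0.001 0.011 0 1.2; 0.08 -0.03 -0.15 -0.003 0.022 0 1.2; 0.17 -0.02 -0.24 -0.004 0.033 0 1.2; 0.25 -0.01 -0.31 -0.005 0.044 0 1.2; 0.25 -0.01 -0.31 -0.005 0.044 0 1.2"

```text
clock: 20.03
tcp_pos: [511.6, 66.9, 90.4]
tcp_rot: [3.141, -0.096, 0.147]
force: [-1.4, -0.1, -2.7]
finger_gap: 0.181
gripper_force: 61.5
```

```bash
python3 go.py a 3.5 -67 0.8 -0.8; python3 see2.py; python3 keys.py|grep key
```

```text
tilt now 5.477031657283241
now [511.631  66.871  90.433] force [-1.376 -0.092 -2.652] q [-0.049  0.211  1.889  0.023  0.948  1.362]
goal [512.327  67.185  88.018] shift cm [ 0.07   0.031 -0.241] turn [-0.005  0.034  0.   ]
flange [0.3  0.02] 12.99762526611135 5438 x1 46.561425734697146 y [-45.2   46.13]
notch y -16.494583680213744 17.28540222915142
rib top 1897 [[  5.36 -10.13  60.55]
 [ 16.41   0.26  64.92]
 [ 26.64  10.18  67.23]]
wrist key 1521 [[ 26.97 -22.    12.88]
```

Emit:
send_rows:
  series: "-0.03 0.02 -0.06 -0.001 0.009 0 1.2; 0 0.03 -0.12 -0.003 0.018 0 1.2; 0.04 0.04 -0.18 -0.004 0.026 0 1.2; 0.08 0.04 -0.24 -0.005 0.034 0 1.2; 0.08 0.04 -0.24 -0.005 0.034 0 1.2"

```text
clock: 20.65
tcp_pos: [512.7, 67.3, 88.3]
tcp_rot: [3.141, -0.062, 0.147]
force: [0.1, -0.4, 0.9]
finger_gap: 0.178
gripper_force: 61.9
```

```bash
python3 go.py a 2 -67 0.7 -0.6; python3 see2.py|head -2
```

```text
tilt now 3.5651097501594027
now [512.704  67.316  88.308] force [ 0.051 -0.449  0.919] q [-0.044  0.235  1.862  0.014  0.983  1.373]
goal [513.499  67.561  86.26 ] shift cm [ 0.08   0.025 -0.205] turn [-0.004  0.027  0.   ]
flange [0.22 0.07] 12.986054650102282 5399 x1 46.506878070687186 y [-45.33  46.07]
notch y -16.441021918641024 17.397284368110228
```

Emit:
send_rows:
  series: "0.02 0.01 0 -0.001 0.009 0 1.2; 0.05 0.02 -0.06 -0.003 0.018 0 1.2; 0.08 0.02 -0.12 -0.004 0.027 0 1.2; 0.08 0.02 -0.12 -0.004 0.027 0 1.2"

```text
clock: 21.03
tcp_pos: [512.8, 67.6, 86.6]
tcp_rot: [-3.141, -0.034, 0.147]
force: [0.7, 0.9, -1.2]
finger_gap: 0.176
gripper_force: 61.7
```

```bash
python3 go.py a 0.7 -67 1.4 -0.6; python3 see2.py|head -2;python3 keys.py|grep -A2 key;python3 chk.py a wrist
```

```text
tilt now 1.9263838214203484
now [512.828  67.632  86.576] force [ 0.685  0.876 -1.153] q [-0.04   0.254  1.841  0.008  1.013  1.38 ]
goal [514.505  67.71   85.497] shift cm [ 0.168  0.008 -0.108] turn [-0.003  0.021  0.   ]
flange [0.07 0.04] 13.039917966745213 5299 x1 46.48350247927667 y [-45.33  46.13]
notch y -16.515637589480324 17.36123706222113
wrist key 1638 [[ 25.75 -23.17  12.91]
 [ 37.09  -0.57  14.14]
 [ 45.29  24.2   15.66]]
flange world tilt deg [1.56 0.04] z 16.65573672045859 5504 x [-39.57  43.98] y [-45.95  45.67]
face z 0.4955418010357846 237
21.2333 [512.76  67.63  86.7 ] [-3.14 -0.03  0.15] [ 0.41 -0.78 -2.03]
```

Emit:
send_rows:
  series: "0.03 0 -0.07 -0.002 0.012 0 1.2; 0.08 0.01 -0.14 -0.003 0.023 0 1.2; 0.08 0.01 -0.14 -0.003 0.023 0 1.2"

```text
clock: 21.53
tcp_pos: [513.6, 67.7, 85.1]
tcp_rot: [-3.141, -0.01, 0.147]
force: [0.8, -0.2, -1.4]
finger_gap: 0.176
gripper_force: 61.7
```

```bash
python3 go.py a 0 -67 0.7 -0.6; python3 chk.py a wrist
```

```text
tilt now 0.5757386183091064
now [513.571  67.661  85.115] force [ 0.78  -0.188 -1.437] q [-0.038  0.271  1.823  0.003  1.038  1.385]
goal [515.033  67.789  84.   ] shift cm [ 0.146  0.013 -0.112] turn [-0.002  0.01   0.   ]
flange world tilt deg [0.38 0.06] z 15.024142211794771 8585 x [-40.04  44.71] y [-46.01  45.57]
face z 0.6355023789134293 247
21.5333 [513.57  67.66  85.12] [-3.14 -0.01  0.15] [ 0.78 -0.19 -1.44]
```

Emit:
send_rows:
  series: "0.02 0 -0.04 0 0.004 0 1.2; 0.04 0 -0.08 -0.001 0.008 0 1.2; 0.04 0 -0.11 -0.001 0.008 0 1.2; 0.04 0 -0.11 -0.001 0.008 0 1.2"

```text
clock: 21.92
tcp_pos: [514.0, 67.7, 84.5]
tcp_rot: [-3.141, -0.003, 0.147]
force: [-0.5, 0.9, 0.9]
finger_gap: 0.177
gripper_force: 62.2
```

```bash
python3 go.py a 0 -67 0.7 -0.6; python3 chk.py a wrist
```

```text
tilt now 0.18235765205205778
now [514.017  67.692  84.536] force [-0.532  0.888  0.931] q [-0.037  0.277  1.817  0.001  1.045  1.386]
goal [515.033  67.789  84.   ] shift cm [ 0.102  0.01  -0.054] turn [-0.001  0.003  0.   ]
flange world tilt deg [0.12 0.05] z 14.469894337334132 9513 x [-39.46  44.94] y [-45.97  45.45]
face z 0.9031544935668308 237
21.9167 [514.02  67.69  84.54] [-3.14 -0.    0.15] [-0.53  0.89  0.93]
```

Home within measurement; release and lift.

Emit:
send_rows:
  series: "0 0 0 0 0 0 1.9; 0 0 0 0 0 0 3; 0 0 0 0 0 0 4.5; 0 0 3 0 0 0 5; 0 0 6 0 0 0 5"

```text
clock: 22.38
tcp_pos: [511.7, 67.6, 142.6]
tcp_rot: [-3.14, 0.003, 0.147]
force: [1.2, 0.3, -0.4]
finger_gap: 0.589
gripper_force: 0.0
```

Emit:
send_rows:
  series: "-0.5 0 1.5 0 0 0 5; -0.5 0 3 0 0 0 5; -0.5 0 3 0 0 0 5; -0.5 0 3 0 0 0 5"

```text
clock: 22.72
tcp_pos: [509.7, 67.5, 175.0]
tcp_rot: [3.142, -0.006, 0.147]
force: [0.1, 0.8, 0.2]
finger_gap: 0.589
gripper_force: 0.0
```

```bash
python3 chk.py a wrist; python3 chk.py b wrist; python3 - <<'E'
from h import *
import pickle
d=pickle.load(open('c0.pkl','rb'))['top']
P=cloud(d);N=cloud(env.capture('top'))
for n,(u0,v0,u1,v1) in dict(spare=(355,105,402,150),apple1=(332,160,358,186),apple2=(266,172,290,196),cup=(288,114,318,146),glue=(446,240,473,264),brush=(370,225,395,295)).items():
    o=[]
    for Q in(P,N):
        q=Q[v0:v1,u0:u1].reshape(-1,3);q=q[(q[:,2]>7)&(q[:,2]<90)];o+=[q.mean(0).round(1),len(q)]
    print(n,o)
E
```

```text
flange world tilt deg [-0.24 -0.09] z 14.198584759745364 5318 x [-58.18  45.36] y [-46.29  45.08]
face z 0.21393782806165973 683
22.7167 [509.73  67.55 175.01] [ 3.14 -0.01  0.15] [0.1  0.82 0.2 ]
flange world tilt deg [-0.59  0.36] z 14.030323467708874 4135 x [-58.98  45.86] y [-45.87  44.06]
face z 0.023788368154214368 1175
22.7667 [508.75  67.56 173.77] [-3.14 -0.    0.15] [-0.77 -0.25 -0.14]
spare [array([772.7, -55. ,  22.8]), 858, array([773.2, -55.5,  22.7]), 868]
apple1 [array([627.9,  58.9,  46.5]), 318, array([nan, nan, nan]), 0]
apple2 [array([599.6, 261.5,  46.5]), 319, array([599.3, 261.5,  46.6]), 318]
cup [array([776.7, 179.6,  43.5]), 438, array([776.7, 179.7,  43.3]), 439]
glue [array([ 380.4, -263.6,   50. ]), 287, array([ 380.2, -264.1,   50.1]), 289]
brush [array([352.7, -44.2,  18.7]), 636, array([455.2, -87. ,   7.1]), 1]<stdin>:8: RuntimeWarning: Mean of empty slice.
  ret = um.true_divide(
```

Emit:
send_rows:
  series: "-1 3 1 0 0 0 5; -2 6 2 0 0 0 5; -3 9 3 0 0 0 5; -4 11 4 0 0 0 5; -4 11 4 0 0 0 5"

```text
clock: 23.28
tcp_pos: [467.8, 180.9, 214.8]
tcp_rot: [-3.139, -0.004, 0.151]
force: [0.7, 0.4, -0.1]
finger_gap: 0.584
gripper_force: 0.0
```

Emit:
send_rows:
  series: "0 0 0 0 0 0 5; 0 0 0 0 0 0 5; 0 0 0 0 0 0 5"

```text
clock: 23.53
tcp_pos: [468.7, 176.6, 212.9]
tcp_rot: [-3.142, -0.001, 0.146]
force: [-0.3, 0.2, 0.3]
finger_gap: 0.587
gripper_force: 0.0
```

```bash
sed -i 's/(abs(L\[:,0\])<60)&(abs(L\[:,1\])<60)/(abs(L[:,0]-1)<45)\&(abs(L[:,1])<50)/' chk.py
python3 chk.py a wrist; python3 chk.py b wrist; python3 - <<'E'
from h import *
st=env.observe()
for n in('wrist','side'):
    N=cloud(env.capture(n),st).reshape(-1,3)
    for k,c in dict(apple1=(628,59),brush=(352,-44)).items():
        q=N[(np.hypot(N[:,0]-c[0],N[:,1]-c[1])<50)&(N[:,2]>7)&(N[:,2]<58)];print(n,k,len(q),q.mean(0).round(1) if len(q) else '')
E
```

```text
flange world tilt deg [ 0.1  -0.13] z 14.31215114108524 4270 x [-43.51  44.41] y [-45.82  45.33]
face z 0.27763356345673174 784
23.5333 [468.68 176.6  212.91] [-3.14 -0.    0.15] [-0.3   0.17  0.29]
flange world tilt deg [0.07 0.04] z 14.04180245995356 4500 x [-43.6   45.27] y [-46.07  45.85]
face z 0.04858396168509671 919
23.5833 [468.78 176.56 213.03] [-3.14 -0.    0.15] [ 0.   -0.66  0.03]
wrist apple1 3582 [626.2  65.1  45.6]
wrist brush 1440 [361.3 -40.4  18. ]
side apple1 308 [627.9  49.8  41.3]
side brush 387 [346.2 -46.7  17.6]
```

Both caps lie flush (14.03 and 13.99 mm above the face, tilt ≤0.13°), and the other objects stand where they were.

```bash
python3 -c "
from rig import env
print(env.sign_off())"
```

```text
the job is handed in; nothing more can be done
None
```

I closed both apple moulds, cap_b on base_b and cap_a on base_a: each measured flush (about 14.0 mm above the face, tilt at most 0.13°), both were let go, and the job was handed in at about 24 s, with no verdict returned.

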